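# Show a racked chamber slide's label to the code reader

## Task

Draw the front slide of the rack (in the end slot farthest from the carrying handle) straight up out of its slot, holding it by its clear part, and present its label to the code reader: label face turned up and square to the tilted reader window, the label centred about 120 mm in front of it. The slides are racked notch up but either way round: the small notched corner marks the frosted end, and so tells which face carries the label. Finish while still holding the slide steadily there in the air, without having bumped the reader or shifted the other slides and things on the bench.

Things in the scene. Friction and masses are not known exactly. Their poses are not given: they have to be found in the camera images.
- slide_a: clear moulded chamber slide, 76 x 8 x 26 mm, about 30 g, standing on a long edge, notched corner up. Origin: middle of its lower edge. +x: along the length to the frosted (matt white) end, x = 16 to 38 mm; +y: out of the face with the paper label (faces at y = 4 and -4 mm); +z: up across the 26 mm. A 7 x 7 mm square notch is cut from the frosted end's upper corner
- slide_b: a slide exactly like slide_a, same origin and axes; each may be racked either way round. Whoever sees a slide upright with its notch at the top left looks at the label face; with the notch at the top right, at the bare face
- slide_c: a slide exactly like slide_a, same origin and axes
- slide_a_label (a point): centre of the 16.5 mm square paper label on slide_a: 27 mm along +x, 4 mm along +y, 10 mm along +z from its origin
- slide_b_label (a point): centre of the 16.5 mm square paper label on slide_b: 27 mm along +x, 4 mm along +y, 10 mm along +z from its origin
- slide_c_label (a point): centre of the 16.5 mm square paper label on slide_c: 27 mm along +x, 4 mm along +y, 10 mm along +z from its origin
- rack: dark grey slide rack, fixed, 88 mm wide (x), about 180 mm long (y) with its handle; origin under its middle. Two toothed rails (26 to 44 mm either side of the middle, up to 28 mm high) carry the slides' ends; between them it is open down to the bench, 53 mm wide, so a slide's middle can be gripped low. A 50 mm high steel carrying handle is at its -y end, the front at +y
- front_slot (a point): floor of the rack's front slot, farthest from the handle, 16 mm above the bench; the front slide's origin is here within 2 mm. 9 slots across the rack, 16 mm apart, 10 mm wide, 12 mm deep; slides stand in the first, middle and last, 64 mm apart, their tops 42 mm above the bench
- reader: code reader's stand, fixed: flat black foot 130 x 100 x 10 mm, a column 45 mm behind its origin (+x), clamp and bracket 0.32 m high, the head in front. Origin: on the bench near the middle of the foot; its front is -x
- reader_head: reader's head, a white box 62 mm wide, 46 mm high, 60 mm deep, looking 45 degrees down to the front. Origin: middle of its dark window, 0.285 m above the bench. It looks along its own -x; +x (45 degrees up, away from the robot) is where a label face (slide's +y) points when shown squarely; y is level across the window. A label shown well is at x = -120 mm, y = z = 0 in this frame
- tube_rack: bystander: white rack of capped tubes, 62 x 200 x 98 mm, loose, towards the back; origin under its middle
- dishes: bystander: stack of four clear dishes, 93 mm across, 58 mm high, loose; origin under its middle
- wash_bottle: bystander: white wash bottle with a bent spout, 66 mm across, 195 mm high, loose, on the left; origin under its middle
- tip_box: bystander: pipette tip box, 120 x 82 x 60 mm, loose, on the left; origin under its middle
- jar: bystander: capped jar, 60 mm across, 75 mm high, loose, on the right; origin under its middle
- marker: bystander: marker pen lying on the bench, 137 mm long, 11 mm thick, loose; origin under its middle
There are look-alikes about, which are no part of the job. What is shaped like the rack but pink or yellow is not meant.

How it is judged:
By the outcome, as a careful person would: the job done as asked, in the order asked, and still so for the second after the job is handed in, while the arm keeps its last pose, push and grip.
It also fails if it takes over 38 s, if anything falls off the work surface, if the arm or the gripper's body presses on something with over 40 N, if the wrist force passes 120 N, or if a joint passes its speed limit or range.

## Robot

A 7-joint arm with a two-finger parallel gripper is mounted at the origin on the work surface. World frame = base frame: x ahead of the robot, y to its left, z up, the work surface at z = 0. Lengths are in m, angles in rad, forces in N, time in s.
With the tool pointing down it reaches from about 0.4 to 0.85 m from the base axis. Payload 10.4 kg.
Tool frame: the origin (TCP) lies midway between the tips of the shut fingers; the grasp point (between the pads) lies 19 mm behind it; z points along the fingers, y is the line along which they close (so a half turn about z gives the same grasp; the last joint's range is limited). The gripper opens to 87 mm and grips with 3 to 60 N. Pads are 19 mm wide; open, the fingers measure 117 mm over their backs; the gripper's body (75 mm by 190 mm) begins 51 mm behind the grasp point.
Start: joints at [-1.322, 0.332, -0.065, 1.46, 0.022, 1.35, -0.088], TCP at [0.168, 0.602, 0.223] pointing down, gripper open.
Joint ranges: [-2.6, 2.6], [-0.5, 2.12], [-1.47, 1.34], [0.16, 2.42], [-1.27, 4.41], [0.06, 2.06], [-2.6, 2.6]. Speed limits (rad/s): [2.22, 2.22, 2.79, 2.79, 3.14, 3.14, 3.14].

## Interface

Orientations are given as a unit quaternion [x, y, z, w].
In Python, from bench import r gives the robot as it stands.
- The arm moves only by the tool arm_command, never from a script. Its argument "moves" is one flat list of numbers, 4 for each row, row after row: the shift along the tool's x, y, z in cm, then the turn about the tool's z in degrees. A call has 1 to 12 rows; each row shifts and turns the commanded pose from where the row before left it, along the tool's axes as they then stand; what a row does not reach is not made up. A row lasts 1/12 s, in which the tool goes at most 41.7 mm and 7.16 degrees, less where a joint would pass 70% of its speed; a pose out of reach is approached as far as the arm can. A call with a gripper value outside its range is refused whole. "fingers" is the opening in per cent of the stroke, from 0 (shut) to 100 (fully open), set as the call begins (left out, the last holds). The fingers move at their own pace and stop on an object; "squeeze" is the grip in N (left out, the last holds). Time passes only in rows, so rows that do not move let the fingers close. It gives the time, the measured TCP pose, the force, the opening and the grip force at its end, in the units of the state.
- r.read_state(): the state, without advancing time (a new reading comes with each control period).
- r.camera(name): name is "side" or "top" or "wrist"; returns the picture (384x512x3 uint8, red, green, blue); there is no depth.
- r.camera_info(name): a dict with "fx", "fy", "cx", "cy" (pixels), "k1" (the pictures are not rectified: a ray, as slopes to the right and down, at radius r is drawn at 1 + k1 r^2 times it, then the intrinsics apply), "origin" and "attitude" of the camera in the world. Camera axes: x right, y up, looking along -z (the intrinsics and any distortion apply to the point x, -y, -z); pixel columns grow to the right and rows downward; lengths in m; the calibration is good to about 2 mm. A picture is of the moment at which its call begins: read the wrist's pose just before it. camera_info takes no time and is no camera call; for the wrist camera it gives the pose at the moment of the call.
- r.close_job(): hands the job in; it is judged then, once.
The state is a dict: "time": time; "joint_positions": joint angles; "joint_vel": joint speeds; "joint_torque": joint torques, N m; "ee_pos": TCP position; "eef_rot": TCP orientation; "ft_force": force on the tool from outside, world axes, zero at the start; "torque": the same for the moment, N m; "width": finger opening in m; "grip_force": force on a finger pad.
Only numpy, scipy, OpenCV 4.12 (cv2) and the standard library are available. Lean on these libraries where they do the work, as an engineer would, in place of code of your own. Each camera call takes 0.05 s, during which the arm holds its last target. There are 200 camera calls.

## Working session

There is one attempt and no reset: what is moved stays moved. The work goes in short steps, Python scripts to look and compute and a tool call to move; the robot and the scene stay as the last step left them, time stands still between calls to the robot, and variables do not carry over. Pictures are saved under pics/ and viewed, at most 10 in all, crops included, and the job is handed in when it is done.

Besides the shell and the picture viewer there is one more tool, called after "Request:" as name(argument=value, ...), one argument or row to a line, values as JSON. arm_command: Moves the arm, as the interface text tells. Its arguments: {"type":"object","properties":{"moves":{"type":"array"},"fingers":{"type":"number"},"squeeze":{"type":"number"}},"required":["moves"]}

```bash
mkdir -p pics; ls
python3 - <<'E'
from bench import r
import cv2,numpy as np
for n in("side","top"):
    p=r.camera(n); cv2.imwrite(f"pics/{n}0.png",p[:,:,::-1]); i=r.camera_info(n); print(n,i)
a=[cv2.imread(f"pics/{n}0.png") for n in("side","top")]
cv2.imwrite("pics/both0.png",cv2.resize(np.hstack(a),(800,300)))
s=r.read_state();print(s)
print(r.camera_info("wrist"))
E
```

```text
pics
side {'fx': 423.43538340059365, 'fy': 423.43538340059365, 'cx': 249.85607732522402, 'cy': 190.91119781888335, 'k1': -0.07875202393627155, 'origin': array([-0.00294579, -0.68351059,  1.15895007]), 'attitude': array([ 0.34267885, -0.12780809, -0.29649645,  0.88222795])}
top {'fx': 441.1330814753697, 'fy': 441.1330814753697, 'cx': 256.51330240239946, 'cy': 191.3743856895049, 'k1': -0.07606181139032273, 'origin': array([0.43341536, 0.03146054, 1.68212691]), 'attitude': array([-0.02722798,  0.03234701,  0.70671803, -0.70623079])}
{'time': 0.1, 'joint_positions': array([-1.32160476,  0.33281384, -0.0646941 ,  1.46084365,  0.02159946,
        1.34987844, -0.08851801]), 'joint_vel': array([ 0.00066466, -0.00034598,  0.0002074 , -0.00118851, -0.00014445,
       -0.00206282,  0.00067375]), 'joint_torque': array([ 5.35556737e-04, -6.24542427e+01,  2.38796807e-02, -3.90723467e+01,
       -6.15240633e-02,  3.64434044e-02,  6.38353549e-05]), 'ee_pos': array([0.16770215, 0.60173398, 0.22183678]), 'eef_rot': array([ 1.35480233e-01,  9.90779853e-01, -6.21416569e-04, -5.65486775e-05]), 'ft_force': array([ 0.20056026,  0.0709005 , -0.5562772 ]), 'torque': array([-0.00226299, -0.05969812, -0.04129692]), 'grip_force': 0.0, 'width': 0.08695934933856952}
{'fx': 284.3608303098906, 'fy': 284.3608303098906, 'cx': 256.3147097287556, 'cy': 195.3164108561766, 'k1': -0.04467678209531144, 'origin': array([0.0884567 , 0.62348446, 0.38466858]), 'attitude': array([-0.12103077, -0.09122107,  0.59761506,  0.78732872])}
```

View pics/side0.png

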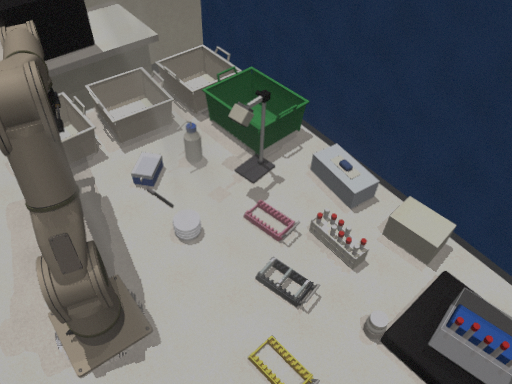

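View pics/top0.png

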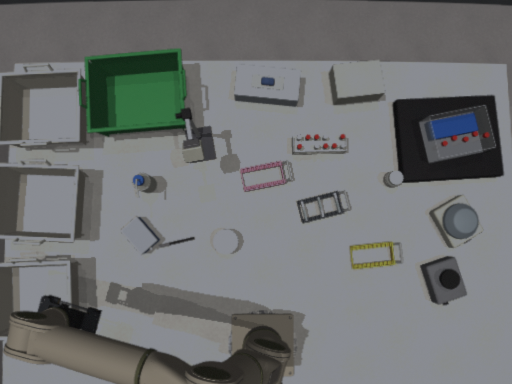

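Candidates in the top view are the dark grey rack (322,207), the pink look-alike (265,177) and the yellow look-alike (372,255). I choose the dark grey one. Its handle is at (345,201), so the front slot is the left end, about (303,211). Next I check it in a close crop.

```bash
cat > h.py <<'E'
import numpy as np,cv2
from scipy.spatial.transform import Rotation as R
def ray(i,u,v):
    xd=np.array([(u-i['cx'])/i['fx'],(v-i['cy'])/i['fy']]); x=xd.copy()
    for _ in range(20): x=xd/(1+i['k1']*(x@x))
    d=R.from_quat(i['attitude']).apply([x[0],-x[1],-1]); return i['origin'],d
def plane(i,u,v,z):
    o,d=ray(i,u,v); return o+d*(z-o[2])/d[2]
def proj(i,p):
    c=R.from_quat(i['attitude']).inv().apply(np.asarray(p)-i['origin']); x=np.array([c[0],-c[1]])/-c[2]
    x=x*(1+i['k1']*(x@x)); return np.array([i['fx']*x[0]+i['cx'],i['fy']*x[1]+i['cy']])
def tri(a,ua,b,ub):
    (o,d),(q,e)=ray(a,*ua),ray(b,*ub); d=d/np.linalg.norm(d);e=e/np.linalg.norm(e)
    s=np.linalg.lstsq(np.c_[d,-e],q-o,rcond=None)[0]; P,Q=o+s[0]*d,q+s[1]*e
    return (P+Q)/2,np.linalg.norm(P-Q)
E
python3 - <<'E'
from bench import r
from h import *
t=cv2.imread("pics/top0.png");s=cv2.imread("pics/side0.png")
c=[cv2.resize(t[180:230,285:360],(600,400),interpolation=cv2.INTER_CUBIC)]
A=cv2.resize(t[182:232,288:358],None,fx=5.7,fy=5.7,interpolation=cv2.INTER_CUBIC)
B=cv2.resize(s[250:310,250:325],None,fx=5.3,fy=5.3,interpolation=cv2.INTER_CUBIC)
C=cv2.resize(t[100:170,170:225],None,fx=4,fy=4,interpolation=cv2.INTER_CUBIC)
D=cv2.resize(s[80:190,220:285],None,fx=2.5,fy=2.5,interpolation=cv2.INTER_CUBIC)
o=np.zeros((600,800,3),np.uint8)
o[:A.shape[0],:399]=A[:,:399]; o[:B.shape[0],400:400+B.shape[1]]=B[:, :400]
o[320:600,:220]=C; o[320:595,400:400+D.shape[1]]=D
cv2.imwrite("pics/c1.png",o)
ti=r.camera_info("top")
for u in[(303,211),(345,201),(322,207),(265,177),(198,147),(193,153)]: print(u,plane(ti,*u,0.03))
E
```

```text
(303, 211) [ 0.49903286 -0.15488889  0.03      ]
(345, 201) [ 0.53644492 -0.31404935  0.03      ]
(322, 207) [ 0.51395392 -0.22663344  0.03      ]
(265, 177) [ 0.62735164 -0.0126294   0.03      ]
(198, 147) [0.74207866 0.24133176 0.03      ]
(193, 153) [0.71905824 0.26004312 0.03      ]
```

View pics/c1.png

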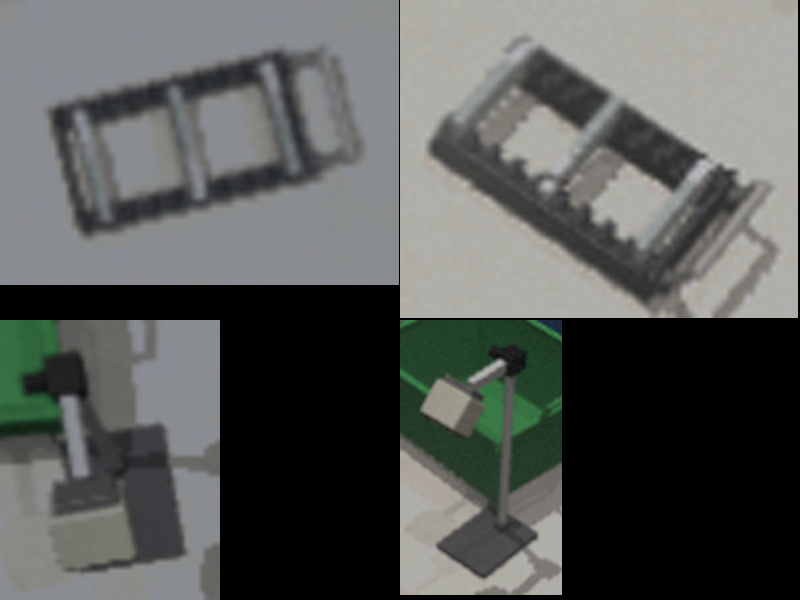

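The dark rack is confirmed. The front slide's frosted end looks to be its upper end, on the +x side. Moves can't tilt the tool directly, so I first go up to see how the arm behaves at its reach limit, which could give me the tilt.

Request:
arm_command(
  moves=[0,0,-4,0,0,0,-4,0,0,0,-4,0,0,0,-4,0,0,0,-4,0,0,0,-4,0,0,0,-4,0,0,0,-4,0,0,0,-4,0,0,0,-4,0,0,0,-4,0,0,0,-4,0],
)

```text
time: 1.1
ee_pos: [0.1589, 0.57, 0.605]
eef_rot: [0.136, 0.989, 0.049, 0.008]
ft_force: [-0.3, 0.2, 0.7]
width: 0.0874
grip_force: 0.0
```

Request:
arm_command(
  moves=[0,0,-4,0,0,0,-4,0,0,0,-4,0,0,0,0,0],
)

```text
time: 1.43
ee_pos: [0.1499, 0.5354, 0.6599]
eef_rot: [0.135, 0.986, 0.096, 0.013]
ft_force: [0.9, -0.6, 1.2]
width: 0.087
grip_force: 0.0
```

Run:
```python
from bench import r
s=r.read_state();print(s['joint_positions'].round(3),s['joint_vel'].round(3))
```

```text
[-1.681  0.247  0.481  0.663 -0.145  2.059 -0.006] [ 0.032  0.047 -0.035  0.027 -0.001 -0.01   0.002]
```

Request:
arm_command(
  moves=[0,0,4,0,0,0,4,0,0,0,4,0],
)

```text
time: 1.68
ee_pos: [0.1556, 0.5596, 0.5363]
eef_rot: [0.135, 0.987, 0.092, 0.013]
ft_force: [0.9, 0.9, 0.0]
width: 0.0869
grip_force: 0.0
```

The tilt persists after a row that doesn't fully reach, so the limit can be used to tilt the tool. I'll fit a quick kinematic model so I can plan both the tilting and the untilting.

Run:
```python
from bench import r
from h import *
import itertools
from scipy.optimize import least_squares
s=r.read_state()
D=[([-1.32160476,0.33281384,-0.0646941,1.46084365,0.02159946,1.34987844,-0.08851801],[0.16770215,0.60173398,0.22183678],[.135480233,.990779853,-.000621,-.0000565]),
([-1.681,.247,.481,.663,-.145,2.059,-.006],[.1499,.5354,.6599],[.135,.986,.096,.013]),(s['joint_positions'],s['ee_pos'],s['eef_rot'])]
print(s['joint_positions'].round(3))
best=[]
for sg in itertools.product((1,-1),repeat=7):
  Z=lambda a:R.from_euler('z',a);Y=lambda a:R.from_euler('y',a)
  e=0;ms=[]
  for q,p,o in D:
    q=np.array(q)*sg
    ms.append((Z(q[0])*Y(q[1])*Z(q[2])*Y(q[3])*Z(q[4])*Y(q[5])*Z(q[6])).inv()*R.from_quat(o))
  # constant tool offset Z(a) and base offset pi allowed
  m0=ms[0]; e=sum((m0.inv()*m).magnitude() for m in ms[1:])
  best.append((e,sg,m0.as_rotvec().round(3)))
best.sort(key=lambda b:b[0])
for b in best[:4]:print(b)
```

```text
[-1.765  0.122  0.448  1.089 -0.048  1.755 -0.039]
(0.00040326520578379927, (-1, 1, -1, 1, -1, 1, -1), array([-0.   , -0.   ,  1.571]))
(0.20660910931620619, (1, -1, 1, -1, 1, -1, 1), array([ 0.   ,  0.   , -1.027]))
(0.26361267299985247, (-1, 1, -1, 1, -1, 1, 1), array([-0.   , -0.   ,  1.748]))
(0.32220605630602184, (1, -1, 1, -1, 1, -1, -1), array([ 0.   ,  0.   , -1.204]))
```

```bash
cat > k.py <<'E'
from h import *
from scipy.optimize import least_squares
SG=np.array([-1,1,-1,1,-1,1,-1]);lo=np.array([-2.6,-.5,-1.47,.16,-1.27,.06,-2.6]);hi=np.array([2.6,2.12,1.34,2.42,4.41,2.06,2.6])
ax='zyzyzyz'
def chain(q):
    T=R.identity();o=[]
    for a,x in zip(ax,np.array(q)*SG): T=T*R.from_euler(a,x); o.append(T)
    return o
def basis(q): # columns: d1,L1,a1,L2,a2,L3,a3
    o=chain(q);ex,ez=[1,0,0],[0,0,1]
    return np.c_[[0,0,1],o[2].apply(ez),o[2].apply(ex),o[4].apply(ez),o[4].apply(ex),o[5].apply(ez),o[5].apply(ex)]
try: L=np.load('L.npy')
except Exception: L=None
def fk(q): return basis(q)@L, chain(q)[-1]*R.from_euler('z',np.pi/2)
def ik(q0,p,o,w=.3,reg=1e-3):
    def f(q):
        P,O=fk(q); return np.r_[P-p,w*(O*o.inv()).as_rotvec(),reg*(q-q0)]
    return least_squares(f,np.clip(q0,lo+1e-6,hi-1e-6),bounds=(lo,hi)).x
def sim(q,rows,w=.3):
    for a in np.array(rows,float).reshape(-1,4):
        p,o=fk(q); q=ik(q,p+o.apply(a[:3]/100),o*R.from_euler('z',a[3],degrees=True),w)
    return q
def show(q):
    p,o=fk(q); print(np.round(q,2),p.round(3),'tz',o.apply([0,0,1]).round(3),'ty',o.apply([0,1,0]).round(3))
E
python3 - <<'E'
from bench import r
import k;from k import *
s=r.read_state()
D=[([-1.32160476,0.33281384,-0.0646941,1.46084365,0.02159946,1.34987844,-0.08851801],[0.16770215,0.60173398,0.22183678]),
([-1.681,.247,.481,.663,-.145,2.059,-.006],[.1499,.5354,.6599]),(s['joint_positions'],s['ee_pos'])]
A=np.vstack([basis(q) for q,_ in D]);b=np.hstack([p for _,p in D])
for c in([0,1,3,5],[0,1,3,5,6],[0,1,2,3,4,5],range(7)):
    c=list(c);x,*_=np.linalg.lstsq(A[:,c],b,rcond=None);print(c,x.round(4),np.abs(A[:,c]@x-b).max().round(5))
L=np.zeros(7);c=[0,1,3,5,6];L[c]=np.linalg.lstsq(A[:,c],b,rcond=None)[0]
np.save('L.npy',L);k.L=L
q=np.array(D[0][0])
for w in(.1,.3,1):
    print(w);a=sim(q,[0,0,-4,0]*12,w);show(a);a=sim(a,[0,0,-4,0]*3,w);show(a)
print('real');show(D[1][0]);show(D[2][0])
E
```

```text
[0, 1, 3, 5] [0.3904 0.3279 0.5183 0.3734] 0.04926
[0, 1, 3, 5, 6] [ 0.3559  0.1583  0.4753  0.1745 -0.1056] 0.05126
[0, 1, 2, 3, 4, 5] [-0.0042  0.1437  0.1554  0.4668  0.1275 -0.3697] 0.05175
[0, 1, 2, 3, 4, 5, 6] [ 0.0429  0.2193  0.2231  0.4824  0.1118 -0.2583  0.108 ] 0.05046
0.1
[-1.38  0.62 -0.    0.16 -0.    2.01 -0.08] [0.11  0.577 0.693] tz [ 0.065  0.339 -0.939] ty [0.257 0.903 0.344]
[-1.38  0.46 -0.    0.16 -0.    1.95 -0.08] [0.1   0.522 0.794] tz [ 0.101  0.531 -0.841] ty [0.239 0.808 0.539]
0.3
[-1.38  0.5  -0.    0.36 -0.    2.06 -0.08] [0.108 0.566 0.659] tz [ 0.042  0.218 -0.975] ty [0.264 0.939 0.221]
[-1.38  0.37 -0.    0.34  0.    2.06 -0.08] [0.099 0.52  0.74 ] tz [ 0.068  0.358 -0.931] ty [0.256 0.896 0.363]
1
[-1.38  0.29 -0.    0.74  0.    2.06 -0.08] [0.106 0.556 0.587] tz [ 0.011  0.057 -0.998] ty [0.268 0.962 0.058]
[-1.38  0.14 -0.    0.83 -0.    2.06 -0.08] [0.101 0.53  0.615] tz [ 0.019  0.101 -0.995] ty [0.267 0.958 0.103]
real
[-1.68  0.25  0.48  0.66 -0.14  2.06 -0.01] [0.129 0.527 0.659] tz [ 0.052  0.186 -0.981] ty [0.264 0.945 0.193]
[-1.77  0.12  0.45  1.09 -0.05  1.76 -0.04] [0.13  0.582 0.533] tz [ 0.051  0.178 -0.983] ty [0.263 0.947 0.185]
```

Request:
arm_command(
  moves=[-2.9,-2.4,0.4,0,-2.9,-2.4,0.4,0,-2.9,-2.4,0.4,0,-2.9,-2.4,0.4,0,-2.9,-2.4,0.4,0,-2.9,-2.4,0.4,0],
)

```text
time: 2.18
ee_pos: [0.2872, 0.3789, 0.487]
eef_rot: [0.135, 0.987, 0.091, 0.013]
ft_force: [0.8, -0.3, -0.2]
width: 0.087
grip_force: 0.0
```

```bash
cat > log.py <<'E'
from bench import r;import pickle,os
s=r.read_state();d=pickle.load(open('d.pkl','rb')) if os.path.exists('d.pkl') else []
d.append((s['joint_positions'],s['ee_pos'],s['eef_rot']));pickle.dump(d,open('d.pkl','wb'));print(s['joint_positions'].round(3))
E
python3 log.py
```

```text
[-1.651 -0.204  0.544  1.459  0.071  1.675  0.206]
```

Request:
arm_command(
  moves=[-2.9,-2.4,0.4,0,-2.9,-2.4,0.4,0,-2.9,-2.4,0.4,0,-2.9,-2.4,0.4,0,-2.9,-2.4,0.4,0,-2.9,-2.4,0.4,0],
)

```text
time: 2.68
ee_pos: [0.4179, 0.1999, 0.4371]
eef_rot: [0.135, 0.987, 0.092, 0.013]
ft_force: [0.6, 0.4, 0.5]
width: 0.0866
grip_force: 0.0
```

```bash
python3 log.py
```

```text
[-1.547 -0.345  0.823  1.58   0.152  1.641  0.587]
```

Request:
arm_command(
  moves=[-1.4,-3.4,0.3,0,-1.4,-3.4,0.3,0,-1.4,-3.4,0.3,0,-1.4,-3.4,0.3,0,-1.4,-3.4,0.3,0,-1.4,-3.4,0.3,0,-1.4,-3.4,0.3,0,-1.4,-3.4,0.3,0,-1.4,-3.4,0.3,0],
)

```text
time: 3.43
ee_pos: [0.4588, -0.1191, 0.3542]
eef_rot: [0.135, 0.986, 0.092, 0.013]
ft_force: [2.0, 0.2, 0.2]
width: 0.0871
grip_force: 0.0
```

```bash
python3 log.py
cat > fit.py <<'E'
import pickle
from k import *
D=pickle.load(open('d.pkl','rb'))
D+=[([-1.32160476,0.33281384,-0.0646941,1.46084365,0.02159946,1.34987844,-0.08851801],[0.16770215,0.60173398,0.22183678],0),
([-1.681,.247,.481,.663,-.145,2.059,-.006],[.1499,.5354,.6599],0),([-1.765,.122,.448,1.089,-.048,1.755,-.039],[.1556,.5596,.5363],0)]
def full(q):
    o=chain(q);cols=[[0,0,1]]+[o[j].apply(v) for j in (0,2,4,5) for v in np.eye(3)]
    return np.array(cols).T
A=np.vstack([full(q) for q,*_ in D]);b=np.hstack([d[1] for d in D])
lam=3e-3;x=np.linalg.lstsq(np.vstack([A,lam*np.eye(A.shape[1])]),np.r_[b,np.zeros(A.shape[1])],rcond=None)[0]
print(x.round(4),np.abs(A@x-b).max().round(4))
np.save('L.npy',x)
E
python3 fit.py
python3 - <<'E'
from bench import r
import cv2
p=r.camera("wrist");cv2.imwrite("pics/w1.png",p[:,:,::-1])
E
```

```text
[-1.233 -0.472  1.148  1.66   0.257  1.612  1.203]
[ 1.272e-01  6.000e-04 -2.150e-02  1.272e-01  1.000e-03 -2.450e-02
  4.475e-01  1.700e-03  2.000e-04  4.899e-01  7.000e-04  2.000e-04
  3.451e-01] 0.0003
```

View pics/w1.png

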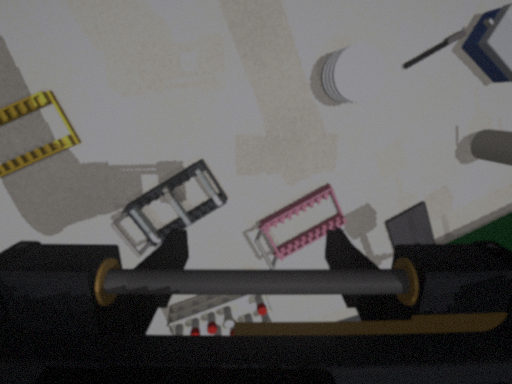

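The wrist view shows the dark rack at (172,205), its handle at lower left and the front slide near (207,185). The kinematic fit is good to 0.3 mm. I check my row simulation against what the arm actually did, then plan the untilt.

```bash
python3 - <<'E'
s=open('k.py').read()
i=s.index('def basis');j=s.index('try:')
s=s[:i]+'''def basis(q):
    o=chain(q);return np.array([[0,0,1]]+[o[j].apply(v) for j in (0,2,4,5) for v in np.eye(3)]).T
'''+s[j:]
open('k.py','w').write(s)
E
python3 - <<'E'
from k import *
q=np.array([-1.765,.122,.448,1.089,-.048,1.755,-.039])
for w in(.3,):
    a=sim(q,[-2.9,-2.4,.4,0]*12,w);show(a);a=sim(a,[-1.4,-3.4,.3,0]*9,w);show(a)
show([-1.547,-.345,.823,1.58,.152,1.641,.587]);qn=np.array([-1.233,-.472,1.148,1.66,.257,1.612,1.203]);show(qn)
q=np.array([-1.32160476,0.33281384,-0.0646941,1.46084365,0.02159946,1.34987844,-0.08851801])
for w in(.1,.2,.3,.6): show(sim(q,[0,0,-4,0]*15,w))
E
```

```text
[-1.56 -0.35  0.83  1.58  0.16  1.64  0.58] [0.418 0.202 0.436] tz [ 0.051  0.179 -0.983] ty [0.264 0.947 0.186]
[-1.26 -0.5   1.14  1.66  0.28  1.62  1.18] [ 0.46  -0.117  0.353] tz [ 0.051  0.179 -0.983] ty [0.264 0.947 0.186]
[-1.55 -0.34  0.82  1.58  0.15  1.64  0.59] [0.418 0.2   0.437] tz [ 0.049  0.177 -0.983] ty [0.264 0.947 0.184]
[-1.23 -0.47  1.15  1.66  0.26  1.61  1.2 ] [ 0.459 -0.12   0.354] tz [ 0.05   0.177 -0.983] ty [0.266 0.946 0.184]
[-1.61  0.29  0.59  0.29 -0.3   2.06 -0.01] [0.15  0.538 0.8  ] tz [ 0.132  0.478 -0.868] ty [0.233 0.836 0.496]
[-1.65  0.27  0.56  0.38 -0.24  2.06 -0.01] [0.15  0.536 0.773] tz [ 0.116  0.422 -0.899] ty [0.242 0.866 0.438]
[-1.68  0.25  0.54  0.48 -0.2   2.06 -0.01] [0.149 0.534 0.742] tz [ 0.098  0.355 -0.93 ] ty [0.25  0.896 0.368]
[-1.71  0.23  0.51  0.67 -0.15  2.06 -0.  ] [0.148 0.53  0.664] tz [ 0.053  0.192 -0.98 ] ty [0.263 0.944 0.199]
```

Simulated rows with w=0.6 match the real arm. Next I search for a short untilting path.

```bash
sed -i 's/w=\.3/w=.6/g' k.py; nproc
cat > s1.py <<'E'
from k import *
from multiprocessing import Pool
import time
q0=np.array([-1.233,-.472,1.148,1.66,.257,1.612,1.203])
def run(seed):
    g=np.random.default_rng(seed);q=q0;best=(9,);rows=[];ok=True
    for k in range(3):
        d=g.normal(size=3);d*=4/np.linalg.norm(d);d=d.round(1);t=g.choice([0,0,-6,6])
        for n in range(8):
            q=sim(q,[*d,t]);rows.append([*d,t]);p,o=fk(q);z=o.apply([0,0,1])
            if p[2]<.2 or p[2]>.75 or np.hypot(*p[:2])<.3 or p[1]>.1: return best
            f=np.hypot(z[0],z[1])+.002*len(rows)
            if f<best[0]: best=(f,seed,len(rows),rows.copy(),q,p)
    return best
if __name__=='__main__':
    t=time.time()
    with Pool() as P: res=P.map(run,range(800),chunksize=10)
    res=sorted(res,key=lambda b:b[0])
    for b in res[:8]:
        print(round(b[0],3),b[1],b[2],b[3][::8]);show(b[4])
    print(time.time()-t)
E
OMP_NUM_THREADS=1 timeout 500 python3 s1.py
```

```text
4
0.045 155 16 [[np.float64(1.1), np.float64(-3.7), np.float64(-1.1), np.int64(0)], [np.float64(2.1), np.float64(-3.2), np.float64(0.9), np.int64(-6)]]
[-0.66 -0.5   1.34  1.67  0.48  1.6   2.6 ] [ 0.218 -0.461  0.299] tz [-0.008  0.01  -1.   ] ty [-0.366  0.931  0.013]
0.06 154 20 [[np.float64(3.6), np.float64(-1.6), np.float64(0.7), np.int64(-6)], [np.float64(2.1), np.float64(-3.1), np.float64(-1.5), np.int64(0)], [np.float64(0.0), np.float64(-1.7), np.float64(3.6), np.int64(0)]]
[-0.63 -0.5   1.34  1.84  0.47  1.44  2.59] [ 0.232 -0.436  0.229] tz [ 0.018  0.008 -1.   ] ty [-0.397  0.918  0.   ]
0.063 120 24 [[np.float64(-2.2), np.float64(3.3), np.float64(0.1), np.int64(0)], [np.float64(3.4), np.float64(-1.9), np.float64(-0.8), np.int64(-6)], [np.float64(3.5), np.float64(-1.9), np.float64(0.4), np.int64(-6)]]
[-1.11 -0.5   1.03  1.68  0.42  1.7   2.6 ] [ 0.416 -0.187  0.362] tz [ 0.014  0.005 -1.   ] ty [-0.891  0.454 -0.01 ]
0.073 494 16 [[np.float64(0.9), np.float64(-3.3), np.float64(-2.1), np.int64(-6)], [np.float64(3.7), np.float64(1.5), np.float64(-0.3), np.int64(-6)]]
[-0.75
[... 715 characters left out ...]
[-0.103 -0.509  0.348] tz [ 0.033  0.003 -0.999] ty [ 0.927 -0.373  0.029]
0.088 656 24 [[np.float64(0.2), np.float64(-3.9), np.float64(-0.9), np.int64(0)], [np.float64(-1.2), np.float64(-3.0), np.float64(-2.3), np.int64(0)], [np.float64(2.8), np.float64(2.2), np.float64(1.9), np.int64(-6)]]
[ 0.01 -0.5   0.62  1.83  0.28  1.68  2.6 ] [ 0.181 -0.326  0.366] tz [ 0.037 -0.017 -0.999] ty [-0.401  0.916 -0.03 ]
0.097 602 16 [[np.float64(1.1), np.float64(-0.5), np.float64(-3.8), np.int64(-6)], [np.float64(1.2), np.float64(-1.8), np.float64(3.4), np.int64(-6)]]
[-1.35 -0.5   1.22  1.65  0.45  1.6   2.6 ] [ 0.483 -0.165  0.336] tz [ 0.06   0.025 -0.998] ty [-0.914  0.404 -0.045]
187.23787236213684
```

```bash
cat >> k.py <<'E'
def towards(q,p,ty,n): # rows in tool axes for n equal steps to TCP p with tool y -> ty (horizontal)
    P,O=fk(q);d=O.inv().apply(np.array(p)-P)*100
    c=O.inv().apply(ty);a=-np.degrees(np.arctan2(c[0],c[1]))
    return d,a
E
OMP_NUM_THREADS=1 python3 - <<'E'
from k import *
q0=np.array([-1.233,-.472,1.148,1.66,.257,1.612,1.203])
ty=np.array([-.233,.973,0])
for A,B in(([1.1,-3.7,-1.1,0],[2.1,-3.2,.9,-6]),([1.1,-3.7,-1.1,0],[2.1,-3.2,.9,-3]),([1.1,-3.7,-1.1,-3],[2.1,-3.2,.9,0]),([1.1,-3.7,-1.1,0],[2.1,-3.2,.9,-4.5]),([2,-3.4,0,-4],[2,-3.4,0,-4])):
    q=sim(q0,A*8);q=sim(q,B*8);show(q)
    for _ in range(12):
        d,a=towards(q,[.47,-.16,.25],ty,1);n=np.linalg.norm(d);q=sim(q,[*(d*min(1,4/n)),np.clip(a,-6,6)])
    show(q)
E
```

```text
[-0.66 -0.5   1.34  1.67  0.48  1.6   2.6 ] [ 0.218 -0.461  0.299] tz [-0.008  0.01  -1.   ] ty [-0.366  0.931  0.013]
[-0.88  0.01  1.15  1.78 -0.01  1.36  2.08] [ 0.47 -0.16  0.25] tz [-0.008  0.01  -1.   ] ty [-0.233  0.972  0.012]
[-0.39 -0.5   1.34  1.68  0.41  1.59  2.6 ] [ 0.104 -0.488  0.296] tz [ 0.053  0.053 -0.997] ty [-0.101  0.994  0.048]
[-0.62 -0.05  0.9   1.82 -0.02  1.33  2.09] [ 0.464 -0.165  0.251] tz [ 0.048  0.05  -0.998] ty [-0.235  0.971  0.038]
[-0.43 -0.5   1.34  1.66  0.39  1.53  2.6 ] [ 0.145 -0.503  0.306] tz [ 0.119  0.003 -0.993] ty [-0.131  0.991 -0.012]
[-0.59 -0.13  0.8   1.87  0.07  1.25  1.99] [ 0.47 -0.16  0.25] tz [ 0.114  0.    -0.993] ty [-0.23   0.973 -0.026]
[-0.53 -0.5   1.34  1.67  0.45  1.6   2.6 ] [ 0.163 -0.478  0.298] tz [ 0.021  0.033 -0.999] ty [-0.237  0.971  0.027]
[-0.75 -0.02  1.02  1.8  -0.02  1.34  2.08] [ 0.47 -0.16  0.25] tz [ 0.021  0.033 -0.999] ty [-0.234  0.972  0.028]
[-0.88 -0.5   1.34  1.65  0.55  1.57  2.6 ] [ 0.317 -0.434  0.308] tz [ 0.007 -0.069 -0.998] ty [-0.55   0.833 -0.062]
[-1.02 -0.09  1.18  1.82  0.16  1.35  1.93] [ 0.47 -0.16  0.25] tz [ 0.007 -0.069 -0.998] ty [-0.233  0.97  -0.069]
```

Request:
arm_command(
  moves=[1.1,-3.7,-1.1,0,1.1,-3.7,-1.1,0,1.1,-3.7,-1.1,0,1.1,-3.7,-1.1,0,1.1,-3.7,-1.1,0,1.1,-3.7,-1.1,0,1.1,-3.7,-1.1,0,1.1,-3.7,-1.1,0],
)

```text
time: 4.15
ee_pos: [0.2895, -0.389, 0.387]
eef_rot: [0.135, 0.987, 0.091, 0.013]
ft_force: [-2.4, -7.3, -7.7]
width: 0.0872
grip_force: 0.0
```

Request:
arm_command(
  moves=[2.1,-3.2,0.9,-6,2.1,-3.2,0.9,-6,2.1,-3.2,0.9,-6,2.1,-3.2,0.9,-6,2.1,-3.2,0.9,-6,2.1,-3.2,0.9,-6,2.1,-3.2,0.9,-6],
)

```text
time: 4.73
ee_pos: [0.2013, -0.4602, 0.3071]
eef_rot: [-0.161, 0.987, 0.022, 0.012]
ft_force: [0.3, 0.4, -0.7]
width: 0.0871
grip_force: 0.0
```

```bash
cat > st.py <<'E'
from bench import r
from k import *
s=r.read_state();q=s['joint_positions'];print(s['time']);show(q)
if __name__=='__main__':
    import sys
    if len(sys.argv)>1:
        a=[float(x) for x in sys.argv[1:]];print(*towards(q,a[:3],[*a[3:5],0],1))
E
python3 st.py .47 -.16 .25 -.233 .973
```

```text
4.7333
[-0.62 -0.5   1.34  1.66  0.44  1.63  2.6 ] [ 0.202 -0.46   0.307] tz [ 0.016  0.048 -0.999] ty [-0.318  0.947  0.04 ]
[-34.74503647  19.64468425   7.57590961] 5.03679226223422
```

Request:
arm_command(
  moves=[2.1,-3.2,0.9,-6],
)

```text
time: 4.82
ee_pos: [0.2181, -0.4592, 0.2987]
eef_rot: [-0.187, 0.982, 0.008, -0.001]
ft_force: [0.9, 0.0, 0.0]
width: 0.0868
grip_force: 0.0
```

```bash
python3 st.py .47 -.16 .25 -.233 .973
```

```text
4.8167
[-0.66 -0.5   1.34  1.67  0.48  1.6   2.6 ] [ 0.219 -0.459  0.299] tz [-0.006  0.014 -1.   ] ty [-0.368  0.93   0.015]
[-34.34092623  18.46019704   5.13829597] 8.11931993278029
```

Request:
arm_command(
  moves=[-3.4,1.8,0.5,0.8,-3.4,1.8,0.5,0.8,-3.4,1.8,0.5,0.8,-3.4,1.8,0.5,0.8,-3.4,1.8,0.5,0.8,-3.4,1.8,0.5,0.8,-3.4,1.8,0.5,0.8,-3.4,1.8,0.5,0.8,-3.4,1.8,0.5,0.8,-3.4,1.8,0.5,0.8,0,0,0,0,0,0,0,0],
)

```text
time: 5.82
ee_pos: [0.4772, -0.1882, 0.2525]
eef_rot: [-0.122, 0.993, 0.006, -0.005]
ft_force: [-0.1, 0.0, -0.4]
width: 0.0869
grip_force: 0.0
```

```bash
python3 st.py .499 -.155 .15 -.233 .973
python3 - <<'E'
from bench import r
from h import *
import pickle
i=r.camera_info("wrist");p=r.camera("wrist")[:,:,::-1];cv2.imwrite("pics/w2.png",p);pickle.dump(i,open('w2.pkl','wb'))
u=proj(i,[.499,-.155,.03]).astype(int);print(u)
x,y=max(u[0]-100,0),max(u[1]-75,0);print(x,y)
cv2.imwrite("pics/w2c.png",cv2.resize(p[y:y+150,x:x+200],None,fx=4,fy=4,interpolation=cv2.INTER_CUBIC))
E
```

```text
5.8167
[-0.89  0.15  1.31  1.74 -0.15  1.38  2.27] [ 0.477 -0.188  0.253] tz [-0.012  0.01  -1.   ] ty [-0.241  0.97   0.013]
[-3.02164652  2.52726848 10.28878754] 0.4963756159018863
[273 190]
173 115
```

View pics/w2c.png

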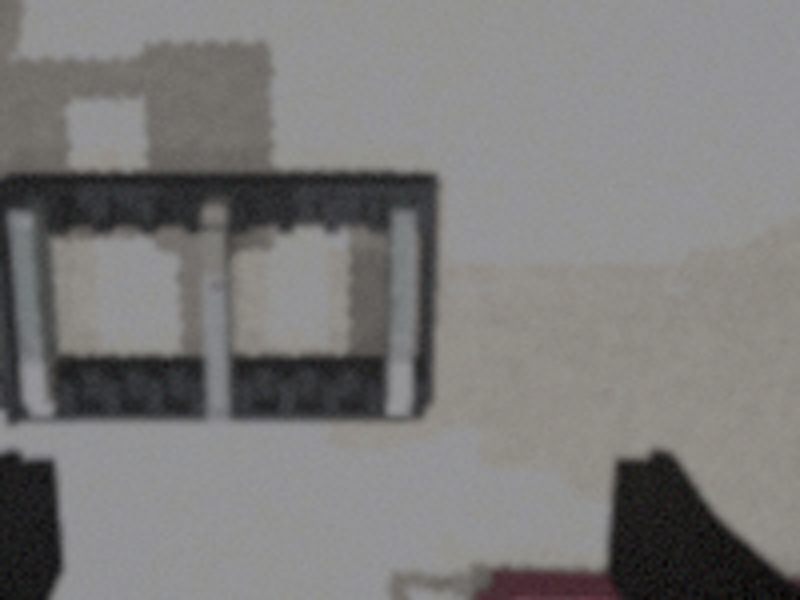

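The front slide runs from (404,208) to (401,415) in the crop. Its white frosted end is at the bottom (+x), so the label faces +y, the front. I compute its centre and direction.

Run:
```python
from h import *;import pickle
i=pickle.load(open('w2.pkl','rb'));t=[]
f=lambda a,b,z:plane(i,173+a/4-.375,115+b/4-.375,z)
a,b=f(404,208,.042),f(400.5,362,.042);c=f(401,415,.035)
print(a,b,c,np.linalg.norm(b-a),np.linalg.norm(c-a))
for n,u in dict(bl=(388,300),br=(417,300),rackfl=(437,175),rackfr=(428,418),mid1=(216,210),mid2=(215,415)).items(): print(n,f(*u,.042 if n[0] in'bm' else .028))
d=(b-a)/np.linalg.norm(b-a);print('dir',d,'centre',a+d*.038,b+d*-.016)
from bench import r
ti=r.camera_info("top");g=cv2.imread("pics/top0.png");
print(plane(ti,304.3,210.9,.042))
```

```text
[ 0.46405868 -0.16548758  0.042     ] [ 0.51685368 -0.15267895  0.042     ] [ 0.53846819 -0.14624735  0.035     ] 0.05432654502655038 0.07717488027255265
bl [ 0.49621599 -0.16259078  0.042     ]
br [ 0.49386189 -0.15294208  0.042     ]
rackfl [ 0.45263591 -0.15573274  0.028     ]
rackfr [ 0.53983563 -0.13513075  0.028     ]
mid1 [ 0.47963893 -0.22627464  0.042     ]
mid2 [ 0.55136368 -0.21114784  0.042     ]
dir [0.97180865 0.23577096 0.        ] centre [ 0.50098741 -0.15652828  0.042     ] [ 0.50130474 -0.15645129  0.042     ]
[ 0.49892177 -0.15839236  0.042     ]
```

The slide is found, but there is a dark bar at the rack's front end next to it. I need its height before choosing a grip, so I look from the front side.

Request:
arm_command(
  moves=[-0.3,2.7,2,0,-0.3,2.7,2,0,-0.3,2.7,2,0,-0.3,2.7,2,0,0,0,0,0],
)

```text
time: 6.28
ee_pos: [0.4593, -0.0762, 0.1735]
eef_rot: [-0.122, 0.992, 0.012, -0.003]
ft_force: [0.0, 0.2, 0.1]
width: 0.0873
grip_force: 0.0
```

```bash
python3 st.py
python3 - <<'E'
from bench import r
from h import *
import pickle
i=r.camera_info("wrist");p=r.camera("wrist")[:,:,::-1];cv2.imwrite("pics/w3.png",p);pickle.dump(i,open('w3.pkl','wb'));print(i['origin'])
u=proj(i,[.499,-.155,.03]).astype(int);print(u)
x,y=max(u[0]-50,0),max(u[1]-50,0);print(x,y)
cv2.imwrite("pics/w3c.png",cv2.convertScaleAbs(cv2.resize(p[y:y+100,x:x+100],None,fx=6,fy=6,interpolation=cv2.INTER_CUBIC),alpha=1.6))
E
```

```text
6.2833
[-1.14 -0.06  1.22  1.97  0.03  1.21  1.89] [ 0.459 -0.076  0.174] tz [-0.009  0.023 -1.   ] ty [-0.243  0.97   0.024]
[ 0.38095915 -0.10061794  0.33659718]
[177 201]
127 151
```

View pics/w3c.png

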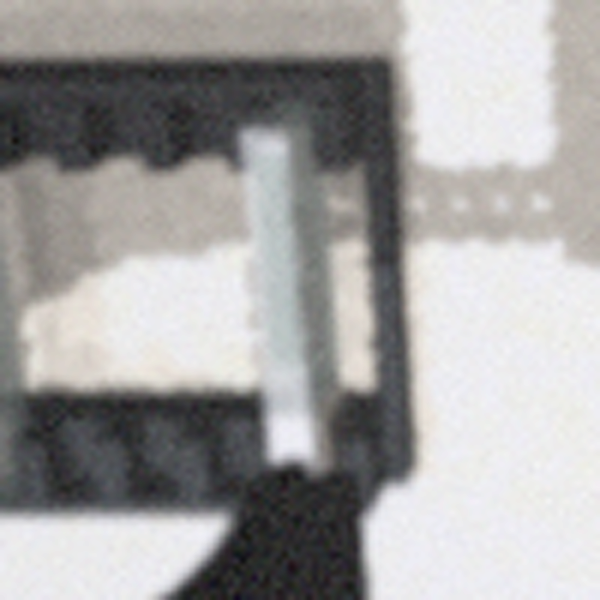

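Run:
```python
from h import *;import pickle
a=pickle.load(open('w2.pkl','rb'));b=pickle.load(open('w3.pkl','rb'))
y=np.array([-.228,.9736,0])
A=lambda u,v,z:plane(a,173+u/4-.375,115+v/4-.375,z)@y*1000
B=lambda u,v,z:plane(b,127+u/6-.4,151+v/6-.4,z)@y*1000
print('slide top',A(402,300,.042),B(282,300,.042))
for z in(0,.004,.01,.016,.022,.028): print(z,'outer',A(432.5,300,z),B(404,300,z),'inner w3',B(371,300,z))
print('rail corner z28',A(437,175,.028),B(390,62,.028),A(428,418,.028),B(412,478,.028))
for v in (170,380): print(B(282 if v>200 else 270,v,.042), plane(b,127+(266 if v<200 else 288)/6,151+v/6,.042))
```

```text
slide top -266.6428574739926 -266.20074172553484
0 outer -251.73282608306113 -252.54482050014494 inner w3 -259.3738549265135
0.004 outer -252.1575468781171 -251.74000681775476 inner w3 -258.48788745081276
0.01 outer -252.79462807070098 -250.5327862941696 inner w3 -257.15893623726174
0.016 outer -253.43170926328483 -249.32556577058438 inner w3 -255.8299850237107
0.022 outer -254.0687904558687 -248.11834524699916 inner w3 -254.50103381015958
0.028 outer -254.7058716484526 -246.91112472341396 inner w3 -253.17208259660856
rail corner z28 -254.82238427826 -247.21083408210848 -254.64581960807965 -247.23887177953853
-266.6095888471586 [ 0.47199036 -0.16363076  0.042     ]
-267.3226786119375 [ 0.51046015 -0.15347728  0.042     ]
```

Run:
```python
import cv2,numpy as np
def edge(n,rows,c0,c1):
    g=cv2.GaussianBlur(cv2.cvtColor(cv2.imread(n),cv2.COLOR_BGR2GRAY).astype(float),(3,3),0)
    for v in rows:
        l=g[v,c0:c1];print(v,l.astype(int))
edge("pics/w2.png",range(157,222,5),268,288)
edge("pics/w3.png",range(160,232,6),180,200)
```

```text
157 [107 105 106 111 118 121 123 121 118 117 119 122 125 130 137 143 146 146
 146 146]
162 [ 55  54  54  55  56  56  55  55  55  56  56  57  60  73  97 121 137 144
 146 147]
167 [ 50  54  66  79  87  90  89  85  79  71  65  63  65  77 102 126 140 145
 147 147]
172 [ 68  73  88 107 120 125 126 123 109  87  69  62  64  80 105 129 142 146
 147 148]
177 [101 100 105 115 122 125 126 127 119 100  76  61  62  78 106 131 143 146
 147 147]
182 [ 90  89  95 109 120 125 127 126 116  95  70  57  62  81 108 129 137 139
 140 141]
187 [ 91  92 101 115 123 126 127 125 115  93  70  60  66  84 109 128 138 143
 144 144]
192 [ 93  93  99 109 119 124 126 125 114  92  69  59  68  89 115 132 139 140
 141 142]
197 [ 88  91 102 116 123 126 126 122 108  88  67  59  71  98 124 138 141 141
 141 141]
202 [ 82  87 101 116 124 126 125 117 101  79  61  58  72 100 126 139 143 143
 143 142]
207 [ 56  84 114 135 143 145 141 122  88  56  44  52  75 104 127 138 141 142
 142 142]
212 [ 63  87 116 137 145 146 142 126  97  71  59  62  78 104 128 140 142 142
 142 141]
217 [ 71  99 125 138 141 138 127 107  82  68  76  98 120
[... 374 characters left out ...]
132]
184 [ 85  94 102 103 100  97  90  77  59  45  41  40  44  62  86 106 118 119
 115 111]
190 [ 80  84  89  94  98 102 102  91  70  52  43  39  41  55  77  98 109 116
 122 124]
196 [ 83  93 109 123 129 131 129 118  95  69  55  51  51  65  96 124 138 143
 146 147]
202 [ 78  86 104 123 133 136 136 130 111  83  62  54  52  60  87 119 138 144
 146 147]
208 [ 76  82  96 114 127 132 133 126 106  81  62  55  52  53  69 101 129 142
 146 147]
214 [ 71  71  78  94 111 121 125 125 115  92  68  56  53  52  62  91 122 139
 145 147]
220 [ 80  67  55  45  39  35  34  33  33  36  41  47  50  49  55  79 112 134
 142 144]
226 [ 90  75  60  50  47  49  52  50  44  39  40  45  49  49  52  69 101 129
 142 146]
```

Both views put the front bar's outer edge only a few mm up, at roughly 7 mm, so fingertips at z≈15 mm clear it. Next I go above the slide with the opening reduced.

```bash
python3 st.py .497 -.1575 .09 -.2334 .9724
```

```text
6.3333
[-1.14 -0.05  1.23  1.96  0.03  1.21  1.89] [ 0.46  -0.079  0.175] tz [-0.007  0.022 -1.   ] ty [-0.241  0.97   0.023]
[-1.71100272 -8.74427944  8.33844305] 0.46706939808799314
```

Request:
arm_command(
  moves=[-0.4,-2.2,2.1,0.1,-0.4,-2.2,2.1,0.1,-0.4,-2.2,2.1,0.1,-0.5,-2.1,2.0,0.1,0,0,0,0,0,0,0,0],
  fingers=57,
)

```text
time: 6.83
ee_pos: [0.4919, -0.1516, 0.103]
eef_rot: [-0.114, 0.993, 0.01, -0.004]
ft_force: [-0.1, 0.6, 1.4]
width: 0.0556
grip_force: 0.0
```

```bash
python3 st.py .497 -.1575 .015 -.2334 .9724;python3 - <<'E'
from bench import r
from h import *
i=r.camera_info("wrist");p=r.camera("wrist")[:,:,::-1];cv2.imwrite("pics/w4.png",p)
u=proj(i,[.497,-.157,.03]);print(u,proj(i,[.497,-.1575,.09]))
print('y+3mm at grip top',[proj(i,[.497-.2334*k,-.1575+.9724*k,.042]).round(1) for k in(-.004,0,.004)])
c=p[120:270,160:360];cv2.imwrite("pics/w4c.png",cv2.convertScaleAbs(cv2.resize(c,None,fx=4,fy=4,interpolation=cv2.INTER_CUBIC),alpha=1.5))
E
```

```text
6.8333
[-0.73  0.38  1.14  1.92 -0.4   1.1   2.37] [ 0.492 -0.151  0.104] tz [-0.01   0.018 -1.   ] ty [-0.227  0.974  0.02 ]
[-0.44176894 -0.92230882  8.84075429] -0.35620668872659067
[248.08799529 208.95303052] [246.73787775 238.74758228]
y+3mm at grip top [array([242.6, 213.7]), array([247.4, 213.7]), array([252.2, 213.6])]
```

View pics/w4c.png

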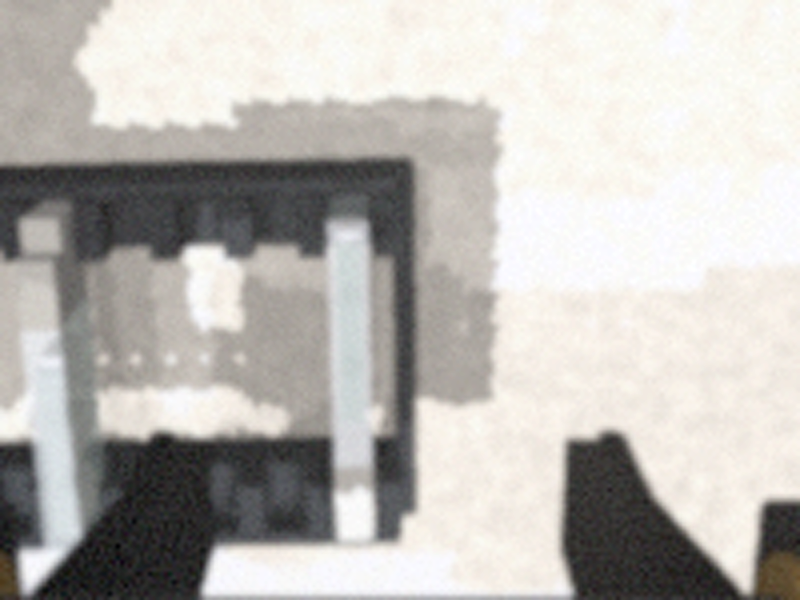

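Request:
arm_command(
  moves=[-0.4,-0.9,0,0,0,0,2,0,0,0,2,0,0,0,1,0,0,0,0,0],
)

```text
time: 7.3
ee_pos: [0.4982, -0.1533, 0.0523]
eef_rot: [-0.118, 0.993, 0.011, -0.004]
ft_force: [-0.2, -0.6, -0.2]
width: 0.0499
grip_force: 0.0
```

```bash
python3 st.py .497 -.1575 .015 -.2334 .9724
```

```text
7.3
[-0.64  0.47  1.04  1.95 -0.49  1.02  2.44] [ 0.498 -0.153  0.053] tz [-0.01   0.021 -1.   ] ty [-0.235  0.972  0.023]
[ 0.16159469 -0.5238671   3.79486689] 0.09717548442813528
```

Request:
arm_command(
  moves=[0.1,-0.5,0.8,0,0,0,1.5,0,0,0,1.5,0,0,0,0,0],
)

```text
time: 7.63
ee_pos: [0.4978, -0.1588, 0.0135]
eef_rot: [-0.118, 0.993, 0.011, -0.004]
ft_force: [-0.6, -0.2, 0.3]
width: 0.0492
grip_force: 0.0
```

```bash
python3 st.py .497 -.1575 .015 -.2334 .9724
```

```text
7.6333
[-0.57  0.53  0.98  1.96 -0.56  0.96  2.5 ] [ 0.497 -0.158  0.014] tz [-0.011  0.02  -1.   ] ty [-0.234  0.972  0.022]
[ 0.02167437  0.08508859 -0.06293397] 0.022441499914739812
```

Request:
arm_command(
  moves=[0,0.1,0,0,0,0,0,0,0,0,0,0,0,0,0,0,0,0,0,0,0,0,0,0],
  fingers=0,
  squeeze=20,
)

```text
time: 8.13
ee_pos: [0.4984, -0.1583, 0.0148]
eef_rot: [-0.117, 0.993, 0.01, -0.003]
ft_force: [0.0, 0.6, 0.8]
width: 0.0174
grip_force: 0.0
```

Request:
arm_command(
  moves=[0,0,0,0,0,0,0,0,0,0,0,0],
)

```text
time: 8.38
ee_pos: [0.4981, -0.1575, 0.0146]
eef_rot: [-0.118, 0.993, 0.011, -0.004]
ft_force: [-2.7, 5.1, 5.3]
width: 0.0077
grip_force: 20.0
```

Request:
arm_command(
  moves=[0,0.02,-1,0,0,0.02,-1,0,0,0.03,-1.5,0,0,0.03,-1.5,0,0,0.04,-2,0,0,0.04,-2,0,0,0,0,0],
)

```text
time: 8.97
ee_pos: [0.5005, -0.1598, 0.1086]
eef_rot: [-0.117, 0.993, 0.009, -0.001]
ft_force: [1.3, -0.1, -0.2]
width: 0.0077
grip_force: 20.0
```

```bash
python3 st.py
python3 - <<'E'
from bench import r
from h import *
p=r.camera("wrist")[:,:,::-1];cv2.imwrite("pics/w5.png",p)
s=r.camera("side")[:,:,::-1];t=r.camera("top")[:,:,::-1];cv2.imwrite("pics/side5.png",s);cv2.imwrite("pics/top5.png",t)
o=np.zeros((600,800,3),np.uint8)
f=lambda a,k:cv2.resize(a,None,fx=k,fy=k,interpolation=cv2.INTER_CUBIC)
o[:300,:400]=f(p[150:300,160:360],2);o[:300,400:]=f(s[245:320,240:340],4)
A=cv2.imread("pics/top0.png");B=cv2.imread("pics/side0.png")
o[300:,:400]=f(A[110:170,175:225],5)[:300,:250].__class__ and np.pad(f(A[110:170,175:225],5),((0,0),(0,150),(0,0)))
o[300:,400:800]=np.pad(f(B[85:135,222:288],6),((0,0),(0,4),(0,0)))
cv2.imwrite("pics/c5.png",cv2.convertScaleAbs(o,alpha=1.3))
E
```

```text
8.9667
[-0.7   0.39  1.13  1.9  -0.41  1.12  2.39] [ 0.5   -0.159  0.109] tz [-0.004  0.018 -1.   ] ty [-0.232  0.973  0.019]
```

View pics/c5.png

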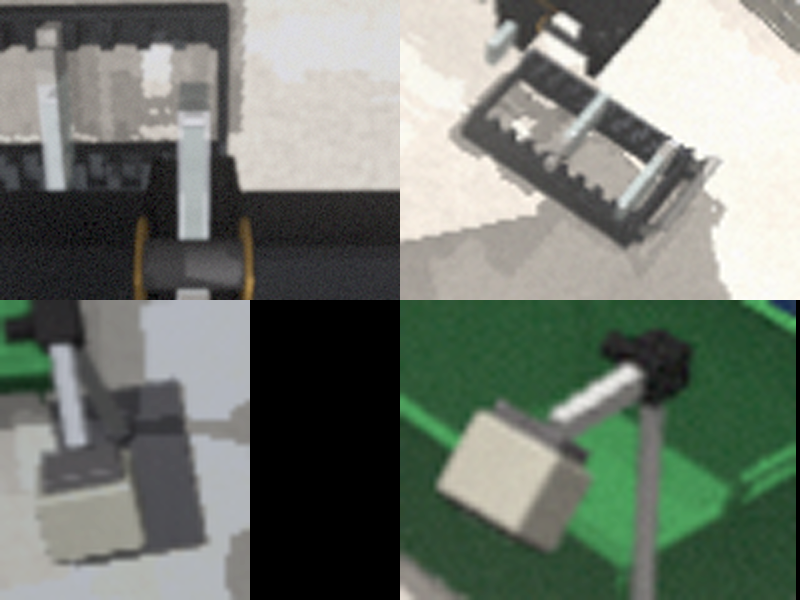

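The slide is held and free of the rack, and the other two slides are untouched. I triangulate the reader head's top-face corners from both views.

Run:
```python
from bench import r
from h import *
t,s=r.camera_info("top"),r.camera_info("side")
T={'FL':(184.2,162.4),'FR':(204.4,159.2),'RL':(182.6,148.4),'RR':(201,145.6)}
S={'FL':(228.2,116.2),'FR':(242.3,124.2),'RL':(235.8,103.3),'RR':(253.7,113)}
for k in T:
    a=np.array(T[k])-.4;b=np.array(S[k])-.4
    z=.3013 if k[0]=='F' else .3437
    print(k,*[x.round(4) if hasattr(x,'round') else x for x in tri(t,a,s,b)],plane(t,*a,z).round(4),plane(s,*b,z).round(4))
f=lambda i,u,v:plane(i,u,v,.010)
print('foot top',f(t,175+183/5-.4,110+80/5-.4),f(t,175+207/5-.4,110+243/5-.4))
print('foot side',[f(s,*u).round(4) for u in((234.8,170),(254,182.8),(274.8,166))])
```

```text
FL [0.6457 0.2499 0.3011] 0.0054 [0.6434 0.2513 0.3013] [0.6478 0.2483 0.3013]
FR [0.6555 0.1855 0.3038] 0.0058 [0.6535 0.1874 0.3013] [0.66   0.1866 0.3013]
RL [0.6815 0.2513 0.3372] 0.0003 [0.6805 0.2501 0.3437] [0.676  0.244  0.3437]
RR [0.6993 0.1911 0.3255] 0.0163 [0.6891 0.1935 0.3437] [0.691  0.1681 0.3437]
foot top [0.82950094 0.19391451 0.01      ] [0.70224109 0.17431865 0.01      ]
foot side [array([0.6902, 0.2684, 0.01  ]), array([0.7076, 0.1698, 0.01  ]), array([0.83  , 0.1935, 0.01  ])]
```

```bash
cat > tgt.py <<'E'
from k import *
yaw=np.radians(10);u=np.array([np.cos(yaw),np.sin(yaw),0]);N=(u+[0,0,1])/2**.5
LAB=np.array([.667,.219,.285])-.12*N; l=np.array([-.030,.004,-.0114])
def errs(q):
    p,o=fk(q);return p+o.apply(l)-LAB, o
def step(q,pos,rot,m=4,t=6):
    e,o=errs(q);c=o.inv().apply(N);a=-np.degrees(np.arctan2(c[0],c[1]))
    d=o.inv().apply(-(e if pos is None else fk(q)[0]-pos))*100;k=np.linalg.norm(d)
    return [*(d*min(1,m/max(k,1e-9))),np.clip(a,-t,t) if rot else 0]
E
cat > s2.py <<'E'
from tgt import *
from multiprocessing import Pool
import time
q0=np.array([-.7,.39,1.13,1.9,-.41,1.12,2.39])
qs=sim(q0,[0,0,-4,6]*8)
def run(seed):
    g=np.random.default_rng(seed);q=qs;rows=[]
    for k in range(3):
        d=g.normal(size=3)*[1,1,.6]+[0,0,-1];d*=4/np.linalg.norm(d);d=d.round(1);t=int(g.choice([0,6,3,-3]))
        for n in range(int(g.integers(5,13))):
            q=sim(q,[*d,t]);rows.append([*map(float,d),t]);p,o=fk(q);z=o.apply([0,0,1])
            if p[2]<.2 or np.hypot(*p[:2])<.25 or (p[1]>.08 and p[0]>.42 and p[2]<.55): return (99,)
            if z@N>-.01:
                qe=q;path=[]
                for _ in range(40): 
                    q=sim(q,step(q,None,1))
                e,o=errs(q)
                return (len(rows)+1000*np.linalg.norm(e)+100*np.arccos(min(1,o.apply([0,1,0])@N)),seed,rows,qe,q)
    return (90-(z@N+1)*20,)
if __name__=='__main__':
    show(qs);t=time.time()
    with Pool() as P: res=P.map(run,range(700),chunksize=5)
    res=sorted(res,key=lambda b:b[0])
    for b in res[:6]:
        print(round(b[0],2),b[1:2])
        if len(b)>1:
            i=0
            for x in [list(x) for x in dict.fromkeys(map(tuple,b[2]))]: print(x,b[2].count(x))
            show(b[3]);show(b[4])
    print(time.time()-t)
E
OMP_NUM_THREADS=1 timeout 570 python3 s2.py
```

```text
[-0.86  0.21  1.34  1.36 -0.22  1.75  1.4 ] [ 0.499 -0.168  0.428] tz [-0.009  0.021 -1.   ] ty [0.574 0.819 0.012]
71.32 ()
72.1 ()
72.26 ()
72.3 ()
72.44 ()
72.68 ()
389.16640877723694
```

```bash
cat >> k.py <<'E'
def _M(a,x):
    c,s=np.cos(x),np.sin(x);return np.array([[c,-s,0],[s,c,0],[0,0,1]]) if a=='z' else np.array([[c,0,s],[0,1,0],[-s,0,c]])
_E=_M('z',np.pi/2)
def fkm(q):
    T=np.eye(3);p=np.array([0,0,L[0]]);i=0
    for j in range(7):
        T=T@_M(ax[j],q[j]*SG[j])
        if j in(0,2,4,5): p=p+T@L[1+3*i:4+3*i];i+=1
    return p,T@_E
def rv(M): return cv2.Rodrigues(M)[0].ravel()
def ikf(q0,p,o,w=.6,reg=1e-3):
    def f(q):
        P,O=fkm(q); return np.r_[P-p,w*rv(O@o.T),reg*(q-q0)]
    return least_squares(f,np.clip(q0,lo+1e-6,hi-1e-6),bounds=(lo,hi),max_nfev=12,xtol=1e-6,ftol=1e-6,gtol=1e-6).x
def sim(q,rows,w=.6):
    for a in np.array(rows,float).reshape(-1,4):
        p,o=fkm(q); q=ikf(q,p+o@a[:3]/100,o@_M('z',np.radians(a[3])),w)
    return q
E
cat > s3.py <<'E'
from tgt import *
import itertools,time
from multiprocessing import Pool
q0=np.array([-.7,.39,1.13,1.9,-.41,1.12,2.39])
D=[np.array(d)*4/np.linalg.norm(d) for d in itertools.product((-1,0,1),repeat=3) if any(d)]
def ok(p): return p[2]>.2 and np.hypot(*p[:2])>.2 and not(p[1]>.05 and p[0]>.4 and p[2]<.55)
def run(a):
    w,pre=a;q=sim(q0,pre);rows=[]
    while len(rows)<36:
        c=[]
        for d in D:
            for t in(0,6,-6):
                x=sim(q,[*d,t]*3);p,o=fk(x)
                if ok(p): c.append((o.apply([0,0,1])@N+w*p[2],[*d.round(1),t],x))
        b=max(c,key=lambda b:b[0]);
        q=b[2];rows+=[b[1]]*3
        if fk(q)[1].apply([0,0,1])@N>-.005: break
    return a,rows,q
if __name__=='__main__':
    t=time.time()
    J=[(0,[0,0,-4,6]*8),(.1,[0,0,-4,6]*8),(0,[0,0,-4,6]*8+[0,0,-4,0]*4),(0,[2,2,-2.8,0]*10)]
    with Pool() as P:
        for a,rows,q in P.imap(run,J):
            print(a[0],a[1][:4],len(a[1]),len(rows),fk(q)[1].apply([0,0,1])@N,time.time()-t);print([[float(v) for v in x] for x in rows[::3]]);show(q)
            for _ in range(45): q=sim(q,step(q,None,1))
            print('final',np.linalg.norm(errs(q)[0]));show(q)
E
OMP_NUM_THREADS=1 timeout 300 python3 s3.py
```

```text
0 [0, 0, -4, 6] 32 36 0.023034904307773718 59.11614990234375
[[-2.3, 2.3, -2.3, 0.0], [-2.8, 0.0, -2.8, -6.0], [-2.8, 0.0, -2.8, 0.0], [-2.8, 0.0, -2.8, 0.0], [-2.8, 0.0, -2.8, 0.0], [-2.8, 0.0, -2.8, 0.0], [-2.8, 0.0, -2.8, 0.0], [-2.8, 0.0, -2.8, 0.0], [-2.8, 0.0, -2.8, 0.0], [-4.0, 0.0, 0.0, 0.0], [-4.0, 0.0, 0.0, 0.0], [-4.0, 0.0, 0.0, 0.0]]
[ 0.13  0.6   1.33  0.16 -1.21  1.63  1.6 ] [ 0.76  -0.239  0.798] tz [ 0.731 -0.2   -0.652] ty [0.288 0.957 0.029]
final 3.6775761706961445e-07
[-1.17  0.12  0.35  2.1   1.09  0.81 -1.53] [0.591 0.231 0.183] tz [ 0.731 -0.2   -0.652] ty [0.68  0.127 0.722]
0.1 [0, 0, -4, 6] 32 33 0.03748450907167722 59.62599992752075
[[0.0, 0.0, -4.0, 0.0], [0.0, 0.0, -4.0, 0.0], [0.0, 0.0, -4.0, -6.0], [0.0, 0.0, -4.0, 6.0], [0.0, 0.0, -4.0, 6.0], [0.0, 0.0, -4.0, 0.0], [0.0, 0.0, -4.0, 0.0], [0.0, 0.0, -4.0, 6.0], [0.0, 0.0, -4.0, -6.0], [0.0, 0.0, -4.0, -6.0], [-2.8, 0.0, -2.8, -6.0]]
[ 0.52 -0.3   0.02  0.51 -0.21  2.06  1.61] [ 0.204 -0.104  0.94 ] tz [ 0.739 -0.221 -0.637] ty [0.297 0.955 0.014]
final 3.9165837552085563e-07
[-0.62  0.16 -0.22  2.02  1.
[... 542 characters left out ...]
25  2.05  1.16  0.93 -1.57] [0.592 0.23  0.182] tz [ 0.726 -0.244 -0.643] ty [0.681 0.128 0.721]
0 [2, 2, -2.8, 0] 40 36 -0.345960984794593 60.66307258605957
[[-4.0, 0.0, 0.0, 0.0], [-2.3, -2.3, 2.3, 6.0], [-2.3, -2.3, 2.3, 6.0], [0.0, 4.0, 0.0, -6.0], [-2.8, 0.0, -2.8, 0.0], [0.0, 0.0, -4.0, 0.0], [-2.8, 0.0, -2.8, 0.0], [-2.8, 0.0, -2.8, 0.0], [-2.8, 0.0, -2.8, 0.0], [-2.8, 0.0, -2.8, 0.0], [-2.8, 0.0, -2.8, 0.0], [-2.8, 0.0, -2.8, 0.0]]
[-0.09  0.66  1.33  0.16 -1.21  2.    1.59] [ 0.721 -0.053  0.679] tz [ 0.424 -0.003 -0.906] ty [0.084 0.996 0.036]
final 4.305889496562705e-07
[-1.47  0.11  0.95  1.93  0.18  0.78 -0.52] [0.581 0.233 0.186] tz [ 0.423 -0.003 -0.906] ty [0.898 0.13  0.419]
```

Sim shows that going up along tool −z gives the tilt and the final pose is reachable. Executing.

Request:
arm_command(
  moves=[0,0,-3,6,0,0,-4,6,0,0,-4,6,0,0,-4,6,0,0,-4,6,0,0,-4,6,0,0,-4,6,0,0,-4,6,0,0,-4,0,0,0,-4,0,0,0,-4,0,0,0,-4,0],
)

```text
time: 10.12
ee_pos: [0.5054, -0.1697, 0.5421]
eef_rot: [0.298, 0.955, 0.006, -0.012]
ft_force: [1.9, -1.0, -1.8]
width: 0.008
grip_force: 20.0
```

Request:
arm_command(
  moves=[0,0,-4,0,0,0,-4,0,0,0,-4,0,0,0,-4,0,0,0,-4,0,0,0,-4,0,0,0,-4,0,0,0,-4,0],
)

```text
time: 10.78
ee_pos: [0.4844, -0.1644, 0.633]
eef_rot: [0.295, 0.954, 0.006, 0.059]
ft_force: [-0.5, 0.3, -0.1]
width: 0.0081
grip_force: 20.0
```

```bash
cat > go.py <<'E'
from bench import r
from tgt import *
s=r.read_state();q=s['joint_positions'];print(s['time'],s['width'],s['grip_force']);show(q)
e,o=errs(q);print('tzN',o.apply([0,0,1])@N,'tyN deg',np.degrees(np.arccos(o.apply([0,1,0])@N)),'step',np.round(step(q,None,1,1000,360),2),'err mm',(e*1000).round(1))
E
python3 go.py
```

```text
10.7833 0.008107707021523226 19.99987199669704
[-0.2   0.15  0.58  0.84 -0.11  2.06  1.28] [ 0.485 -0.164  0.633] tz [ 0.116 -0.024 -0.993] ty [0.563 0.825 0.046]
tzN -0.6240052344289918 tyN deg 58.278386480034406 step [20.47 33.58 44.41 47.71] err mm [ -73.  -382.1  447.8]
```

Request:
arm_command(
  moves=[0,0,-4,0,0,0,-4,0,0,0,-4,0,0,0,-4,0,0,0,-4,0,0,0,-4,0,0,0,-4,0,0,0,-4,0,0,0,-4,0,0,0,-4,0,0,0,-4,0,0,0,-4,0],
)

```text
time: 11.78
ee_pos: [0.4184, -0.1506, 0.7415]
eef_rot: [0.291, 0.94, 0.011, 0.175]
ft_force: [-0.4, 0.2, -0.3]
width: 0.008
grip_force: 20.0
```

```bash
python3 go.py
```

```text
11.7833 0.007955046917256136 19.999802842503414
[ 0.26 -0.01 -0.01  0.74 -0.    2.06  1.21] [ 0.418 -0.151  0.741] tz [ 0.337 -0.081 -0.938] ty [0.544 0.83  0.124]
tzN -0.43898610953688644 tyN deg 55.38311551464655 step [27.37 31.35 54.62 50.78] err mm [-143.8 -367.2  562.2]
```

Request:
arm_command(
  moves=[0,0,-4,0,0,0,-4,0,0,0,-4,0,0,0,-4,0,0,0,-4,0,0,0,-4,0,0,0,-4,0,0,0,-4,0,0,0,-4,0,0,0,-4,0,0,0,-4,0,0,0,-4,0],
)

```text
time: 12.78
ee_pos: [0.2832, -0.1167, 0.8523]
eef_rot: [0.284, 0.906, 0.014, 0.313]
ft_force: [-0.2, -0.1, 0.3]
width: 0.0077
grip_force: 20.0
```

Request:
arm_command(
  moves=[0,0,-4,0,0,0,-4,0,0,0,-4,0,0,0,-4,0],
)

```text
time: 13.12
ee_pos: [0.2276, -0.1064, 0.9018]
eef_rot: [0.279, 0.881, 0.014, 0.382]
ft_force: [0.7, 0.0, 0.1]
width: 0.0078
grip_force: 20.0
```

```bash
python3 go.py
```

```text
13.1167 0.00784905772702089 20.000645831460133
[ 0.28 -0.33 -0.01  0.63 -0.01  2.06  1.22] [ 0.226 -0.106  0.901] tz [ 0.681 -0.188 -0.708] ty [0.48  0.844 0.238]
tzN -0.04939550790739278 tyN deg 52.68630779250219 step [45.38 26.28 69.28 52.63] err mm [-346.8 -319.8  729.7]
```

Request:
arm_command(
  moves=[0,0,-4,0,0,0,-4,0,0,0,0,0],
)

```text
time: 13.37
ee_pos: [0.1819, -0.098, 0.9379]
eef_rot: [0.275, 0.858, 0.013, 0.433]
ft_force: [-1.9, 0.2, 0.0]
width: 0.0077
grip_force: 20.0
```

```bash
python3 go.py
cat > plan.py <<'E'
from bench import r
from tgt import *
q=r.read_state()['joint_positions']
# via point in front, then target; print total rows in tool axes
def leg(q,pos,rot,nmax,m=3.6,t=6):
    R_=[]
    for k in range(nmax):
        s=step(q,pos,rot,m,t)
        if np.linalg.norm(s[:3])<.05 and abs(s[3])<.3: break
        q=sim(q,s);R_.append(np.round(s,1))
    show(q);return q,R_
import sys
v=[float(x) for x in sys.argv[1:4]]
q,a=leg(q,np.array(v),1,30);print(len(a),np.array(a).tolist())
e,_=errs(q);q,a=leg(q,None,1,30);print(len(a),np.array(a)[:12].tolist())
E
python3 plan.py .42 .05 .45
```

```text
13.3667 0.007728825541195011 19.999752163421363
[ 0.29 -0.37 -0.    0.56 -0.01  2.06  1.23] [ 0.18  -0.097  0.937] tz [ 0.751 -0.217 -0.624] ty [0.461 0.849 0.26 ]
tzN 0.054786781476615753 tyN deg 52.49737751771426 step [52.72 24.67 70.87 52.43] err mm [-396.1 -310.4  766.7]
[-0.43 -0.5  -0.16  1.9   0.47  1.38 -0.6 ] [0.421 0.051 0.45 ] tz [ 0.548 -0.249 -0.799] ty [0.833 0.071 0.549]
30 [[2.0, 0.7, 2.9, 6.0], [2.1, 0.5, 2.9, 6.0], [2.1, 0.3, 2.9, 6.0], [2.2, 0.0, 2.9, 6.0], [2.2, -0.2, 2.9, 6.0], [2.1, -0.5, 2.9, 6.0], [2.1, -0.8, 2.8, 6.0], [2.0, -1.0, 2.8, 6.0], [1.9, -1.3, 2.8, 4.6], [1.7, -1.6, 2.8, -0.0], [1.7, -1.6, 2.7, -0.0], [1.6, -1.7, 2.7, 0.0], [1.6, -1.8, 2.7, 0.0], [1.5, -1.9, 2.6, 0.0], [1.5, -2.1, 2.6, 0.0], [1.4, -2.2, 2.5, 0.0], [1.2, -2.4, 2.4, 0.0], [1.1, -2.6, 2.2, 0.0], [0.7, -2.9, 1.9, 0.0], [0.0, -3.4, 1.2, 0.0], [-0.9, -1.8, -0.4, 0.1], [-0.8, -1.3, -0.4, 0.1], [-0.6, -1.0, -0.3, 0.1], [-0.5, -0.8, -0.2, 0.0], [-0.4, -0.6, -0.2, 0.0], [-0.3, -0.4, -0.1, 0.0], [-0.2, -0.3, -0.1, 0.0], [-0.2, -0.3, -0.1, 0.0], [-0.1, -0.2, -0.0, 0.0], [-0.1, -0.1, -0.0, 0.0]]
[-0.53  0.19 -0.25  1.89  0.81  0.98 -1.22] [0.589 0.23  0.181] tz [ 0.548 -0.249 -0.799] ty [0.833 0.071 0.549]
11 [[2.5, 0.0, 2.6, 0.0], [2.5, 0.0, 2.6, 0.0], [2.5, 0.0, 2.6, 0.0], [2.5, 0.0, 2.6, 0.0], [2.5, 0.0, 2.6, 0.0], [2.5, 0.0, 2.6, 0.0], [2.5, 0.0, 2.6, 0.0], [2.5, 0.0, 2.6, 0.0], [2.5, 0.0, 2.6, 0.0], [2.5, 0.0, 2.6, -0.0], [0.3, 0.0, 0.3, 0.0]]
```

```bash
cat > plan2.py <<'E'
from plan import *
E
sed -i 's/^import sys/if __name__!="__main__": raise SystemExit\nimport sys/' plan.py
python3 - <<'E'
import numpy as np
from bench import r
from tgt import *
q0=r.read_state()['joint_positions']
for v in ([.5,.0,.5],[.55,0,.4],[.5,.05,.4],[.5,-.05,.35],[.45,.0,.5],[.47,.03,.42]):
    q=q0;mn=9
    for pos in(np.array(v),None):
        for k in range(32):
            s=step(q,pos,1,3.6)
            if np.linalg.norm(s[:3])<.05: break
            q=sim(q,s);mn=min(mn,*(q-lo)[:6],*(hi-q)[:6])
    e,o=errs(q);print(v,k,'tzN',o.apply([0,0,1])@N,np.linalg.norm(e),mn);show(q)
E
```

```text
[0.5, 0.0, 0.5] 12 tzN -0.03844541571666432 1.3208905895916607e-07 3.369388101859272e-11
[-0.32  0.16 -0.52  2.02  1.09  0.9  -1.47] [0.59  0.231 0.183] tz [ 0.688 -0.201 -0.697] ty [0.723 0.115 0.681]
[0.55, 0, 0.4] 9 tzN -0.039998224950667405 7.151631498838528e-07 1.719191455862301e-11
[-0.3   0.15 -0.53  2.02  1.08  0.88 -1.45] [0.59  0.231 0.183] tz [ 0.688 -0.187 -0.701] ty [0.724 0.115 0.68 ]
[0.5, 0.05, 0.4] 9 tzN -0.06944896488948704 1.96022793935729e-07 2.4702462297909733e-14
[-0.4   0.14 -0.42  2.01  1.02  0.87 -1.4 ] [0.589 0.231 0.183] tz [ 0.666 -0.188 -0.722] ty [0.744 0.11  0.659]
[0.5, -0.05, 0.35] 10 tzN -0.09649280553489376 2.0980429524007567e-06 2.3464563625452683e-13
[-0.12  0.14 -0.66  2.    0.98  0.83 -1.32] [0.588 0.232 0.184] tz [ 0.647 -0.136 -0.75 ] ty [0.762 0.11  0.638]
[0.45, 0.0, 0.5] 12 tzN -0.17371614533301089 1.3600449101725596e-06 5.551115123125783e-17
[-0.39  0.17 -0.4   1.92  0.87  0.94 -1.26] [0.589 0.231 0.182] tz [ 0.583 -0.217 -0.783] ty [0.81  0.086 0.58 ]
[0.47, 0.03, 0.42] 10 tzN -0.1293265939155515 2.388269831326125e-07 1.0547118733938987e-15
[-0.41  0.15 -0.39  1.97  0.92  0.9  -1.3 ] [0.589 0.231 0.183] tz [ 0.62  -0.197 -0.759] ty [0.783 0.098 0.614]
```

Run:
```python
import numpy as np
from bench import r
from tgt import *
q0=r.read_state()['joint_positions']
for v in ([.6,-.03,.55],[.65,-.05,.5],[.6,-.05,.65]):
  for w in ([.55,.08,.2],[.56,.14,.16]):
    q=q0;mn=9;ks=[]
    for pos in(np.array(v),np.array(w),None):
        for k in range(32):
            s=step(q,pos,1,3.6)
            if np.linalg.norm(s[:3])<.05: break
            q=sim(q,s);mn=min(mn,*(q-lo)[:6],*(hi-q)[:6])
        ks.append((k,round(float(fk(q)[1].apply([0,0,1])@N),3)))
    e,o=errs(q);print(v,w,ks,'tzN',o.apply([0,0,1])@N,np.linalg.norm(e),mn);show(q)
```

```text
[0.6, -0.03, 0.55] [0.55, 0.08, 0.2] [(17, 0.033), (11, 0.033), (5, 0.033)] tzN 0.03263451119988642 2.1780782902248103e-06 3.8809194746747266e-10
[-0.13  0.2  -0.76  2.05  1.26  0.97 -1.6 ] [0.591 0.23  0.183] tz [ 0.736 -0.214 -0.642] ty [0.673 0.13  0.728]
[0.6, -0.03, 0.55] [0.56, 0.14, 0.16] [(17, 0.033), (12, 0.033), (3, 0.033)] tzN 0.03265185449991442 2.6904117436266935e-06 3.8809194746747266e-10
[-0.17  0.2  -0.71  2.05  1.25  0.96 -1.6 ] [0.591 0.23  0.183] tz [ 0.736 -0.214 -0.642] ty [0.673 0.13  0.728]
[0.65, -0.05, 0.5] [0.55, 0.08, 0.2] [(19, 0.033), (10, 0.033), (5, 0.033)] tzN 0.03259487492808294 2.538961802947373e-06 3.372803702994531e-10
[-0.06  0.22 -0.83  2.05  1.27  0.99 -1.61] [0.591 0.23  0.183] tz [ 0.736 -0.212 -0.642] ty [0.673 0.13  0.728]
[0.65, -0.05, 0.5] [0.56, 0.14, 0.16] [(19, 0.033), (12, 0.033), (3, 0.033)] tzN 0.03260836402935818 1.9830123135082096e-06 3.372803702994531e-10
[-0.13  0.2  -0.75  2.05  1.25  0.97 -1.6 ] [0.591 0.23  0.183] tz [ 0.736 -0.212 -0.642] ty [0.673 0.13  0.728]
[0.6, -0.05, 0.65] [0.55, 0.08, 0.2] [(15, 0.055), (14, 0.055), (5, 0.055)] tzN 0.05468250134279706 2.7893269998391245e-06 0.00346304555814958
[-0.04  0.23 -0.86  2.05  1.32  1.01 -1.64] [0.592 0.23  0.183] tz [ 0.751 -0.216 -0.624] ty [0.656 0.135 0.742]
[0.6, -0.05, 0.65] [0.56, 0.14, 0.16] [(15, 0.055), (15, 0.055), (3, 0.055)] tzN 0.05470562886484076 1.1207005939238138e-06 0.00346304555814958
[-0.04  0.23 -0.87  2.05  1.32  1.01 -1.64] [0.592 0.23  0.183] tz [ 0.751 -0.216 -0.624] ty [0.656 0.135 0.742]
```

```bash
cat > leg.py <<'E'
import sys
from bench import r
from tgt import *
s=r.read_state();q=s['joint_positions'];print(s['time'],s['width'])
e,o=errs(q);print('tzN',(o.apply([0,0,1])@N).round(3),'tyN deg',np.degrees(np.arccos(o.apply([0,1,0])@N)).round(2),'err',(e*1000).round(1));show(q)
pos=np.array([float(x) for x in sys.argv[1:4]]) if len(sys.argv)>3 else None
if len(sys.argv)>1:
    R_=[]
    for k in range(24):
        x=np.round(step(q,pos,1,3.4),1)
        if np.linalg.norm(x[:3])<.1: break
        q=sim(q,x);R_.append(x)
    print(len(R_),np.ravel(R_).tolist());show(q);print((fk(q)[1].apply([0,0,1])@N))
E
python3 leg.py .55 -.015 .525
```

```text
13.3667 0.007728825541195011
tzN 0.055 tyN deg 52.5 err [-396.1 -310.4  766.7]
[ 0.29 -0.37 -0.    0.56 -0.01  2.06  1.23] [ 0.18  -0.097  0.937] tz [ 0.751 -0.217 -0.624] ty [0.461 0.849 0.26 ]
17 [1.0, 0.8, 3.1, 6.0, 1.1, 0.7, 3.1, 6.0, 1.2, 0.6, 3.1, 6.0, 1.2, 0.4, 3.1, 6.0, 1.3, 0.3, 3.1, 6.0, 1.4, 0.1, 3.1, 6.0, 1.4, -0.1, 3.1, 6.0, 1.4, -0.3, 3.1, 6.0, 1.3, -0.5, 3.1, 4.5, 1.3, -0.6, 3.1, 0.0, 1.3, -0.6, 3.1, 0.0, 1.3, -0.6, 3.1, 0.0, 1.3, -0.7, 3.1, 0.0, 1.3, -0.6, 3.1, 0.0, 1.3, -0.7, 3.1, 0.0, 1.2, -0.7, 3.1, 0.0, 1.3, -0.6, 3.1, 0.0]
[-0.08 -0.4  -0.17  1.79  0.39  1.02 -0.3 ] [ 0.55  -0.015  0.525] tz [ 0.72  -0.21  -0.662] ty [0.691 0.124 0.712]
0.007379052975790057
```

Request:
arm_command(
  moves=[1.0,0.8,3.1,6,1.1,0.7,3.1,6,1.2,0.6,3.1,6,1.2,0.4,3.1,6,1.3,0.3,3.1,6,1.4,0.1,3.1,6,1.4,-0.1,3.1,6,1.4,-0.3,3.1,6,1.3,-0.5,3.1,4.5,1.3,-0.6,3.1,0],
)

```text
time: 14.2
ee_pos: [0.3625, -0.0713, 0.769]
eef_rot: [0.552, 0.735, 0.139, 0.369]
ft_force: [0.7, -0.8, 0.9]
width: 0.0079
grip_force: 20.0
```

```bash
python3 leg.py .55 -.015 .525
```

```text
14.2 0.007850757272601643
tzN -0.028 tyN deg 14.33 err [-224.3 -298.3  589.3]
[ 0.07 -0.5  -0.12  1.25  0.19  1.62  0.31] [ 0.361 -0.07   0.768] tz [ 0.695 -0.202 -0.69 ] ty [0.709 0.353 0.611]
10 [1.3, 0.1, 3.1, 6.0, 1.3, -0.1, 3.1, 6.0, 1.3, -0.3, 3.1, 2.2, 1.3, -0.3, 3.1, 0.0, 1.3, -0.3, 3.1, 0.0, 1.3, -0.3, 3.1, 0.0, 1.3, -0.3, 3.1, 0.0, 1.3, -0.3, 3.1, 0.0, 1.3, -0.3, 3.1, 0.0, 0.4, -0.1, 0.9, 0.0]
[-0.03 -0.38 -0.19  1.75  0.34  1.06 -0.26] [ 0.55  -0.015  0.525] tz [ 0.693 -0.203 -0.692] ty [0.719 0.117 0.685]
-0.03207249366122522
```

Request:
arm_command(
  moves=[1.3,0.1,3.1,6,1.3,-0.1,3.1,6,1.3,-0.3,3.1,2.2,1.3,-0.3,3.1,0,1.3,-0.3,3.1,0,1.3,-0.3,3.1,0,1.3,-0.3,3.1,0,1.3,-0.3,3.1,0,1.3,-0.3,3.1,0,0.4,-0.1,0.9,0],
)

```text
time: 15.03
ee_pos: [0.5519, -0.0168, 0.5204]
eef_rot: [0.639, 0.664, 0.178, 0.346]
ft_force: [-0.4, -0.4, -1.1]
width: 0.0079
grip_force: 20.0
```

```bash
python3 leg.py .55 .08 .2
```

```text
15.0333 0.007875516224547942
tzN -0.041 tyN deg 2.35 err [ -40.9 -246.8  335.9]
[ 0.01 -0.38 -0.22  1.76  0.32  1.06 -0.24] [ 0.549 -0.016  0.518] tz [ 0.686 -0.205 -0.698] ty [0.725 0.121 0.678]
10 [1.7, -2.1, 2.1, 0.4, 1.7, -2.1, 2.1, -0.0, 1.7, -2.1, 2.1, -0.0, 1.7, -2.1, 2.1, -0.0, 1.7, -2.1, 2.1, -0.0, 1.7, -2.1, 2.1, -0.0, 1.7, -2.1, 2.1, -0.0, 1.7, -2.1, 2.0, -0.0, 1.7, -2.1, 2.1, -0.0, 1.3, -1.6, 1.5, -0.0]
[ 0.07 -0.16 -0.61  2.26  0.89  0.63 -1.16] [0.55 0.08 0.2 ] tz [ 0.686 -0.205 -0.698] ty [0.725 0.114 0.679]
-0.04052353552406074
```

Request:
arm_command(
  moves=[1.7,-2.1,2.1,0.4,1.7,-2.1,2.1,0,1.7,-2.1,2.1,0,1.7,-2.1,2.1,0,1.7,-2.1,2.1,0,1.7,-2.1,2.1,0,1.7,-2.1,2.1,0,1.7,-2.1,2.0,0,1.7,-2.1,2.1,0,1.3,-1.6,1.5,0,0,0,0,0],
)

```text
time: 15.95
ee_pos: [0.5523, 0.0789, 0.2036]
eef_rot: [0.64, 0.662, 0.179, 0.347]
ft_force: [-0.4, 0.2, -1.6]
width: 0.0081
grip_force: 20.0
```

```bash
python3 leg.py x
python3 - <<'E'
from bench import r
from h import *
import pickle
from tgt import *
I={n:r.camera_info(n) for n in('side','top','wrist')};P={}
for n in I: P[n]=r.camera(n)[:,:,::-1].copy();cv2.imwrite(f"pics/{n}6.png",P[n])
pickle.dump(I,open('i6.pkl','wb'))
q=r.read_state()['joint_positions'];p,o=fk(q);lab=p+o.apply(l)
H=np.array([.667,.219,.285]);
for n in I: print(n,'label',proj(I[n],lab).round(1),'window',proj(I[n],H).round(1))
def crop(a,c,w,h,k):
    x,y=int(np.clip(c[0]-w/2,0,512-w)),int(np.clip(c[1]-h/2,0,384-h));print(x,y);return cv2.resize(a[y:y+h,x:x+w],(w*k,h*k),interpolation=cv2.INTER_CUBIC)
o=np.zeros((600,800,3),np.uint8)
o[:300,:400]=crop(P['side'],proj(I['side'],lab),80,60,5);o[:300,400:]=crop(P['top'],proj(I['top'],lab),80,60,5)
o[300:,:400]=cv2.resize(P['wrist'],(400,300));o[300:,400:]=crop(P['wrist'],proj(I['wrist'],lab),200,150,2)
cv2.imwrite("pics/c6.png",cv2.convertScaleAbs(o,alpha=1.4))
E
```

```text
15.95 0.008063279265539736
tzN -0.038 tyN deg 2.21 err [ -41.  -152.5   19.7]
[ 0.17 -0.17 -0.69  2.25  0.86  0.62 -1.13] [0.549 0.078 0.202] tz [ 0.688 -0.207 -0.696] ty [0.723 0.116 0.681]
5 [3.3, 0.7, 0.2, 0.1, 3.3, 0.7, 0.2, -0.0, 3.3, 0.7, 0.2, -0.0, 3.3, 0.8, 0.3, -0.0, 2.3, 0.5, 0.1, -0.0]
[-0.1   0.2  -0.76  2.01  1.14  0.95 -1.49] [0.59  0.231 0.183] tz [ 0.688 -0.207 -0.696] ty [0.723 0.114 0.681]
-0.03847147246473592
side label [238.1 178.9] window [237.7 122. ]
top label [247.2 194.9] window [194.8 155.5]
wrist label [266.3 300. ] window [554.6  26.5]
198 148
207 164
166 225
```

View pics/c6.png

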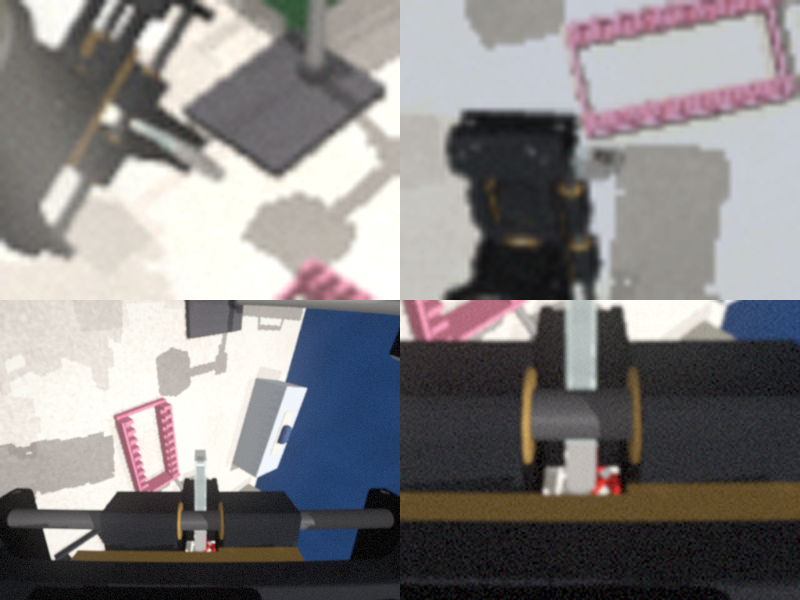

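The label with its code shows in the top view at crop (605,160), where predicted, and faces up. Making the final approach.

Request:
arm_command(
  moves=[2.9,0.6,0.2,0.1,2.9,0.6,0.2,0,2.9,0.6,0.2,0,2.9,0.7,0.2,0,2,0.5,0.1,0,1,0.3,0.1,0,0,0,0,0,0,0,0,0],
)

```text
time: 16.77
ee_pos: [0.5943, 0.2228, 0.1917]
eef_rot: [0.64, 0.66, 0.181, 0.349]
ft_force: [0.3, -0.6, -0.5]
width: 0.0077
grip_force: 20.0
```

```bash
python3 leg.py x
python3 - <<'E'
from bench import r
from tgt import *
I={n:r.camera_info(n) for n in('side','top')};P={}
for n in I: P[n]=r.camera(n)[:,:,::-1].copy();cv2.imwrite(f"pics/{n}7.png",P[n])
q=r.read_state()['joint_positions'];p,o=fk(q);lab=p+o.apply(l)
out=np.zeros((600,800,3),np.uint8)
for j,n in enumerate(I):
    c=proj(I[n],lab);print(n,c)
    x,y=int(c[0]-33),int(c[1]-50);print(x,y)
    out[:,400*j:400*j+400]=cv2.resize(P[n][y:y+100,x:x+67],(400,600),interpolation=cv2.INTER_CUBIC)
cv2.imwrite("pics/c7.png",cv2.convertScaleAbs(out,alpha=1.4))
E
```

```text
16.7667 0.007659740717706182
tzN -0.032 tyN deg 1.85 err [ 1.3 -8.1  7.4]
[ 0.02  0.2  -0.87  2.01  1.16  0.96 -1.48] [0.592 0.223 0.19 ] tz [ 0.692 -0.207 -0.691] ty [0.719 0.114 0.686]
1 [0.9, -0.5, 0.3, -0.1]
[-0.    0.22 -0.87  2.01  1.18  0.98 -1.51] [0.591 0.23  0.183] tz [ 0.692 -0.207 -0.691] ty [0.719 0.116 0.685]
-0.032310276988077424
side [222.05486818 153.13233674]
189 103
top [204.60320908 183.53434351]
171 133
```

View pics/c7.png

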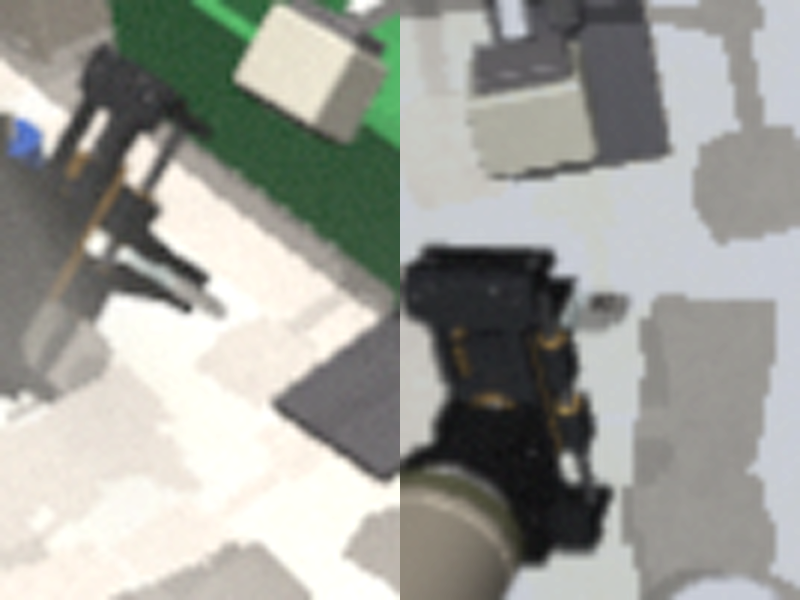

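Request:
arm_command(
  moves=[0.4,-0.3,0.15,-0.1,0.4,-0.2,0.15,0,0,0,0,0,0,0,0,0,0,0,0,0,0,0,0,0,0,0,0,0,0,0,0,0],
)

```text
time: 17.53
ee_pos: [0.5927, 0.2297, 0.1832]
eef_rot: [0.64, 0.661, 0.181, 0.349]
ft_force: [-0.2, 0.4, 0.2]
width: 0.0079
grip_force: 20.0
```

```bash
python3 leg.py
python3 - <<'E'
from bench import r
s=r.read_state();print(abs(s['joint_vel']).max(),s['grip_force'],s['width'])
E
```

```text
17.5333 0.007925935234637391
tzN -0.033 tyN deg 1.87 err [-0.2 -1.1 -1.1]
[ 0.    0.22 -0.87  2.01  1.18  0.98 -1.51] [0.59  0.229 0.182] tz [ 0.692 -0.207 -0.692] ty [0.719 0.117 0.685]
0.0019203151243898564 20.000060910824686 0.007925935234637391
```

The arm is still, the label is within about 1 mm and 2° of the target, and the grip is firm, so I hand in.

```bash
python3 -c "
from bench import r
print(r.close_job())"
```

```text
the job is handed in; nothing more can be done
None
```

The job is handed in at 17.5 s with the front slide held steadily by its clear part and its label face up, by my own measurement about 1 mm and 2° from square and centred at 120 mm (reader position good to a few mm), and I saw no bump to the reader or shift of the other slides.

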